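Put the microscope accessories away in their foam inserts

ROBOT

A 6-joint arm with a two-finger parallel gripper is mounted at the origin on the work surface. World frame = base frame: x ahead of the robot, y to its left, z up, the work surface at z = 0. Lengths are in mm, angles in rad, forces in N, time in s.
With the tool pointing down it reaches from about 350 to 975 mm from the base axis. Payload 7.1 kg.
Tool frame: the origin (TCP) lies at the very end of the fingers, on their centre line; the grasp point (between the pads) lies 19 mm behind it (ctrl.tcp_to_grasp is the distance from the TCP to the grasp point, in mm); z points along the fingers, x is the direction in which the jaws open and shut, and the axes are right-handed (so a half turn about z gives the same grasp; the last joint's range is limited). The gripper opens to 88 mm and grips with 3 to 60 N. Pads are 20 mm wide; open, the fingers measure 115 mm over their backs; the gripper's body (75 mm by 178 mm) begins 61 mm behind the grasp point.
Start: joints at [1.241, 0.423, 1.63, -0, 1.089, -0.019], TCP at [191.106, 595.049, 222.675] pointing down, gripper open.
Joint ranges: [-3, 3], [-0.9, 2.11], [0.09, 2.58], [-1.31, 4.45], [0.11, 2.69], [-2.54, 2.54]. Speed limits (rad/s): [2.39, 2.39, 3.01, 3.14, 3.14, 3.14].

INTERFACE

Orientations are given as a rotation vector (axis times angle).
In Python, from workcell import get_obs, viewer, ctrl, masks_of gives the robot as it stands. The module is installed in compiled form; this text tells all that it offers.
- The arm moves only by the shell command python3 -m inch 'ROWS'. ROWS is JSON, a list of rows, each an object of numbers: "tx", "ty", "tz": the shift along the tool's x, y, z in cm; "ax", "ay", "az": the turn, a rotation vector about the tool's x, y, z in degrees; "jaw": the opening, from 0 (shut) to 1 (fully open). In form: [{"tx": .., "ty": .., "tz": .., "ax": .., "ay": .., "az": .., "jaw": ..}, ...]. A call has 1 to 12 rows; each row shifts and turns the commanded pose from where the row before left it, along the tool's axes as they then stand; what a row does not reach is not made up. A row lasts 1/8 s, in which the tool goes at most 62.5 mm and 10.7 degrees, less where a joint would pass 70% of its speed; a pose out of reach is approached as far as the arm can. A call is refused whole if a number of a shift passes 6.25 or a number of a turn 10.7, either way. A call with a gripper value outside its range is refused whole. The fingers move at their own pace and stop on an object; the grip force is fixed at half the most. Time passes only in rows, so rows that do not move let the fingers close. It gives the time, the measured TCP pose, the force and the opening at its end, in the units of the state.
- get_obs(): the state, without advancing time (a new reading comes with each control period).
- viewer.get_image(name): name is "scene" or "side" or "wrist"; returns (picture, depth): 480x640x3 uint8, red, green, blue; 480x640 float32, mm along the optical axis (not along the pixel's ray), 0 where there is no reading.
- viewer.get_calibration(name): a dict with "fx", "fy", "cx", "cy" (pixels), "distortion" ([k1, k2, p1, p2, k3] as OpenCV has them; the pictures are not rectified), "rvec" (rotation vector, rad) and "tvec" (3), from world to camera coordinates, as OpenCV has them. Camera axes: x right, y down, z forward; pixel columns grow to the right and rows downward; lengths in mm; the calibration is good to about 2 mm. A picture is of the moment at which its call begins: read the wrist's pose just before it. get_calibration takes no time and is no camera call; for the wrist camera it gives the pose at the moment of the call.
- ctrl.close_job(): hands the job in, once; it reports no verdict.
Trained networks look in the newest picture that a camera, given by its name, has taken for a name from the list of things; names that differ only in an ending like _2 or _b are one class to them, and where a whole thing is asked for, a point or a joint stands for the part that bears it (a point fixed in the world has none). Each returns a list of dicts, best first, with "score" (0 to 1); they miss things now and then, are a little off and sometimes report something else, mostly with a low value. They report only what shows in the picture. A call takes as long as a camera call. They do not tell look-alikes from the thing itself.
- masks_of(camera, thing): "pixels" (480x640 bool, what is visible of it) and "location" ([column, row] in pixels, amid what is visible of it).
The state is a dict: "t": time; "qpos": joint angles; "qvel": joint speeds; "joint_torque": joint torques, N m; "ee_pos": TCP position; "orientation": TCP orientation; "ft_force": force on the tool from outside, world axes, zero at the start; "moment": the same for the moment, N m; "width": finger opening in mm.
Only numpy, scipy, OpenCV 4.12 (cv2) and the standard library are available. Lean on these libraries where they do the work, as an engineer would, in place of code of your own. Each camera call takes 0.05 s, during which the arm holds its last target. There are 200 camera calls.

TASK

Put the microscope's accessories away in the foam-lined tray: the scissors, the hand magnifier, the auxiliary objective and the eyepiece, each fully home in the pocket cut for it. Do not drop or tip over the two pieces of optics (objective and eyepiece), and leave the petri dish and the wooden pinning block where they are on the mat.

Things in the scene. Friction and masses are not known exactly. Their poses are not given: they have to be found in the camera images.
- scissors: Closed scissors flat on the mat, 136 mm long: steel blades, grey plastic handles, all 11 mm thick at the plastic. Origin: underside, mid-shank between loops and blades, near the centre of mass; x to the blade tip, z up. Grip the shank: 20 mm wide (y), x -16 to +14 mm. Tip at x +70, loops x -67 to -13, y -37 (bigger) to +35 mm. 75 g.
- magnifier: Hand magnifier flat on the mat, 126 mm long: glass in a round rim, 58 mm across, 10 mm thick, centred at x +42 mm; black handle 16 mm wide (y), 11 mm high, x -55 to +13 mm. Origin: underside of the handle 13 mm behind the rim, near the centre of mass, the place to grip; x from handle to glass, z up. 70 g.
- objective: Auxiliary microscope objective (screw-on lens) standing on the mat: black round body 54 mm in diameter, straight-sided to 30 mm high, with a 47 mm glass-topped thread ring above, 35 mm in all. Origin: middle of its underside, z up. Its turn about z does not matter. 180 g.
- eyepiece: Microscope eyepiece standing on the mat on its steel tube (30 mm diameter, 24 mm long); above it a black housing 40 mm in diameter from 24 to 46 mm high, then a narrower eyecup, 54 mm in all. Origin: middle of its underside, z up. Its turn about z does not matter. 120 g.
- foam_scissors: Fixed scissors insert, one of four 160 x 100 x 27 mm (x, y, z) charcoal blocks side by side in a tray (rim lower than foam); pocket floors show blue. Origin: middle of its underside, z up. Pocket 9 mm deep (floor at z 18 mm), the scissors' outline plus 3 mm, lips rounded 4 mm: they fit only with origin over this origin and x along this x. Finger cut-outs as deep: x -19 to 19, to y +-42 mm.
- foam_magnifier: Fixed magnifier insert, one of four 160 x 100 x 27 mm (x, y, z) charcoal blocks side by side in a tray (rim lower than foam); pocket floors show blue. Origin: middle of its underside, z up. Keyhole pocket 9 mm deep (floor at z 18 mm), its outline plus 3 mm, lips rounded 4 mm: it fits only with origin over this origin and x along this x. Finger cut-outs as deep: x -19 to 19, to y +-42 mm.
- foam_objective: Fixed objective insert, one of four 160 x 100 x 27 mm (x, y, z) charcoal blocks side by side in a tray (rim lower than foam); pocket floors show blue. Origin: middle of its underside, z up. The larger round pocket, centred: 60 mm in diameter, 10 mm deep (floor at z 17 mm), lip rounded 4 mm, no finger cut-outs; the objective stands 25 mm out of the foam.
- foam_eyepiece: Fixed eyepiece insert, one of four 160 x 100 x 27 mm (x, y, z) charcoal blocks side by side in a tray (rim lower than foam); pocket floors show blue. Origin: middle of its underside, z up. The smaller round pocket, centred: 36 mm in diameter, 18 mm deep (floor at z 9 mm), lip rounded 4 mm, no finger cut-outs; takes the tube, tube down; the 40 mm housing stays 6 mm clear of the foam.
- petri_dish: Closed clear petri dish with a beetle in it, 60 mm in diameter, 15 mm high, loose on the mat among the things; to be left alone. Origin: middle of its underside.
- pinning_block: Wooden pinning block, three steps 12, 24 and 36 mm high (rising along its x), 75 by 25 mm, loose on the mat; to be left alone. Origin: middle of its underside.
There are look-alikes about, which are no part of the job. Leave any pink look-alike of the foam_eyepiece alone.

How it is judged:
By the outcome, as a careful person would: the job done as asked, in the order asked, and still so for the second after the job is handed in, with the robot touching nothing.
It also fails if it takes over 109 s, if anything falls off the work surface, if the arm or the gripper's body presses on something with over 40 N, if the wrist force passes 120 N, or if a joint passes its speed limit or range.

## Working session

There is one attempt and no reset: what is moved stays moved. The work goes in short steps, Python scripts to look and compute and a shell command to move; the robot and the scene stay as the last step left them, time stands still between calls to the robot, and variables do not carry over. Pictures are saved under pics/ and viewed, about 12 in all and at most 16, crops included, and the job is handed in when it is done.

```bash
mkdir -p pics
python3 - <<'E'
from workcell import get_obs, viewer, ctrl, masks_of
import cv2,numpy as np
print(get_obs(), ctrl.tcp_to_grasp)
for n in ["scene","side"]:
    im,d=viewer.get_image(n); cv2.imwrite(f"pics/{n}0.png",im[:,:,::-1]); np.savez(f"{n}0.npz",im=im,d=d)
    print(n,viewer.get_calibration(n))
E
```

```text
{'t': 0.0, 'qpos': array([ 1.24102971e+00,  4.23812698e-01,  1.63071077e+00, -6.67118303e-06,
        1.08859277e+00, -1.89945735e-02]), 'qvel': array([ 2.02120373e-04, -9.01034061e-04,  5.00769045e-06, -5.38452164e-04,
       -2.10380742e-03, -8.17952537e-04]), 'joint_torque': array([-2.83542950e-04, -5.44623327e+01, -2.73663193e+01,  6.43226551e-02,
        2.28157011e-02, -1.58622156e-04]), 'ee_pos': array([190.91137951, 594.53253156, 221.91111078]), 'orientation': array([ 2.53775727e+00,  1.85036942e+00, -1.95434023e-03]), 'ft_force': array([-0.27130429,  0.05058947, -0.27129986]), 'moment': array([ 0.02107667, -0.02361963,  0.02695907]), 'width': 88.11921792092355} 18.700000000000003
scene {'fx': 597.9401662577218, 'fy': 597.9401662577218, 'cx': 324.5116952416739, 'cy': 245.40766757578865, 'distortion': array([-0.05835246,  0.        ,  0.        ,  0.        ,  0.        ]), 'rvec': array([ 2.0910782 ,  0.83925506, -0.3914988 ]), 'tvec': array([-375.68403984, -109.73196814, 1377.47766139])}
side {'fx': 557.7651442908262, 'fy': 557.7651442908262, 'cx': 311.45941808516034, 'cy': 232.40882504978686, 'distortion': array([0.01723533, 0.        , 0.        , 0.        , 0.        ]), 'rvec': array([ 2.09387211, -0.52916393,  0.26323402]), 'tvec': array([-369.70211802,  200.4879775 , 1149.45441859])}
```

View pics/scene0.png

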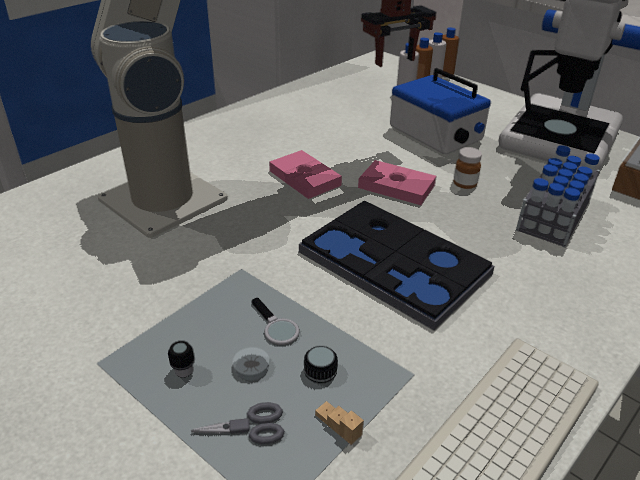

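View pics/side0.png

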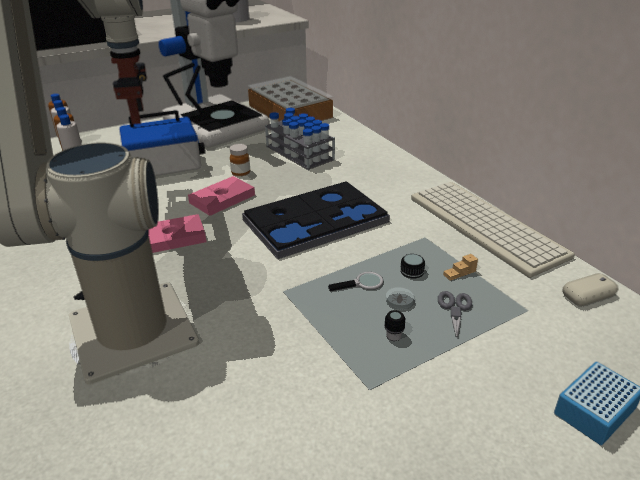

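The tray pockets in the scene view are the eyepiece (378,224), objective (443,260), scissors (347,246) and magnifier (420,285). The pink decoys are at (305,172) and (397,181). The things on the mat are the magnifier (272,322), eyepiece (181,357), dish (250,364), objective (320,362), scissors (240,423) and block (340,420).

```bash
cat > h.py <<'E'
from workcell import get_obs, viewer, ctrl, masks_of
import cv2,numpy as np
from scipy.spatial.transform import Rotation as R
def cal(n):
    c=viewer.get_calibration(n); K=np.array([[c['fx'],0,c['cx']],[0,c['fy'],c['cy']],[0,0,1]])
    return K,c['distortion'],np.array(c['rvec']),np.array(c['tvec'])
def cloud(d,C):
    K,D,r,t=C; v,u=np.mgrid[:480,:640]
    p=cv2.undistortPoints(np.stack([u,v],-1).reshape(-1,1,2).astype(float),K,D).reshape(480,640,2)
    X=np.dstack([p*d[...,None],d]); X[d==0]=np.nan
    return (X-t)@cv2.Rodrigues(r)[0]
def ortho(im,C,z,x0,x1,y0,y1,res):
    # picture: column = -y (right is -y), row up = +x ; res mm/px
    K,D,r,t=C
    xs=np.arange(x1,x0,-res); ys=np.arange(y1,y0,-res)
    Y,X=np.meshgrid(ys,xs); P=np.stack([X,Y,np.full_like(X,z)],-1).reshape(-1,3)
    q=cv2.projectPoints(P,r,t,K,D)[0].reshape(*X.shape,2).astype(np.float32)
    return cv2.remap(im,q[...,0],q[...,1],cv2.INTER_CUBIC)
E
python3 - <<'E'
from h import *
for n in ["scene","side"]:
    z=np.load(f"{n}0.npz"); viewer.get_image(n); C=cal(n); P=cloud(z['d'],C)
    for th in ["scissors","magnifier","objective","eyepiece","petri_dish","pinning_block","foam_scissors","foam_magnifier","foam_objective","foam_eyepiece"]:
        for m in masks_of(n,th)[:3]:
            if m['score']<.3: continue
            q=P[m['pixels']]; q=q[~np.isnan(q[:,0])]
            print(n,th,round(m['score'],2),np.round(m['location']),len(q),np.median(q,0).round(),np.percentile(q,3,0).round(),np.percentile(q,97,0).round())
E
```

```text
scene scissors 0.79 [257. 425.] 1557 [ 619. -267.   10.] [ 575. -326.    3.] [ 664. -227.   13.]
scene objective 0.61 [323. 363.] 1064 [ 626. -127.   32.] [ 598. -146.    2.] [645. -99.  37.]
scene eyepiece 0.72 [321. 366.] 1049 [ 625. -127.   32.] [ 597. -146.    4.] [644. -99.  37.]
scene eyepiece 0.7 [181. 360.] 790 [ 468. -279.   46.] [ 446. -294.    4.] [ 478. -260.   57.]
scene petri_dish 0.68 [250. 364.] 954 [ 535. -195.   15.] [ 506. -220.    3.] [ 559. -167.   18.]
scene pinning_block 0.71 [341. 425.] 1180 [ 723. -183.   22.] [ 675. -190.    0.] [ 748. -164.   38.]
scene foam_scissors 0.69 [351. 249.] 2679 [448. 139.  25.] [375.  87.  18.] [526. 185.  31.]
scene foam_magnifier 0.64 [415. 283.] 3542 [615. 143.  26.] [536.  91.  18.] [691. 190.  31.]
scene foam_objective 0.75 [447. 259.] 2657 [612. 245.  28.] [535. 195.  17.] [687. 291.  31.]
scene foam_eyepiece 0.96 [399. 180.] 2255 [360. 409.  23.] [280. 361.  -2.] [437. 484.  27.]
scene foam_eyepiece 0.88 [382. 225.] 2167 [447. 240.  29.] [372. 191.  13.] [524. 287.  31.]
scene foam_eyepiece 0.81 [305. 175.] 2067 [181. 285.
[... 569 characters left out ...]
   20.] [ 672. -192.    2.] [ 746. -166.   39.]
side foam_scissors 0.6 [298. 232.] 1605 [448. 138.  26.] [371.  85.  19.] [524. 183.  33.]
side foam_magnifier 0.68 [352. 214.] 1320 [614. 140.  28.] [536.  89.  20.] [686. 185.  33.]
side foam_objective 0.57 [333. 197.] 1073 [614. 246.  30.] [533. 194.  18.] [684. 291.  34.]
side foam_objective 0.3 [456. 307.] 661 [ 616. -265.   11.] [ 575. -326.    1.] [ 659. -227.   15.]
side foam_eyepiece 0.94 [178. 233.] 1516 [180. 269.  25.] [115. 238.   3.] [242. 337.  29.]
side foam_eyepiece 0.63 [221. 197.] 1527 [347. 406.  25.] [269. 360.   1.] [432. 478.  29.]
side foam_eyepiece 0.59 [278. 210.] 1288 [444. 240.  30.] [367. 189.  15.] [524. 287.  34.]
```

Run:
```python
from h import *
z=np.load("scene0.npz"); C=cal("scene")
a=ortho(z['im'],C,10,420,680,-340,-60,2/4.) 
a=a[:,:,::-1].copy()
b=ortho(z['im'],C,30,360,700,80,300,.5)[:,:,::-1].copy()
for im,x1,y1 in ((a,680,-60),(b,700,300)):
    for k in range(0,im.shape[0],40): cv2.putText(im,str(int(x1-k*.5)),(0,k+4),0,.35,(0,255,255),1); cv2.line(im,(25,k),(32,k),(0,255,255),1)
    for k in range(0,im.shape[1],40): cv2.putText(im,str(int(y1-k*.5)),(k-10,10),0,.35,(0,255,255),1)
cv2.imwrite("pics/oa.png",a); cv2.imwrite("pics/ob.png",cv2.resize(b,None,fx=.88,fy=.88)); print(a.shape,b.shape)
```

```text
(520, 560, 3) (680, 440, 3)
```

View pics/oa.png

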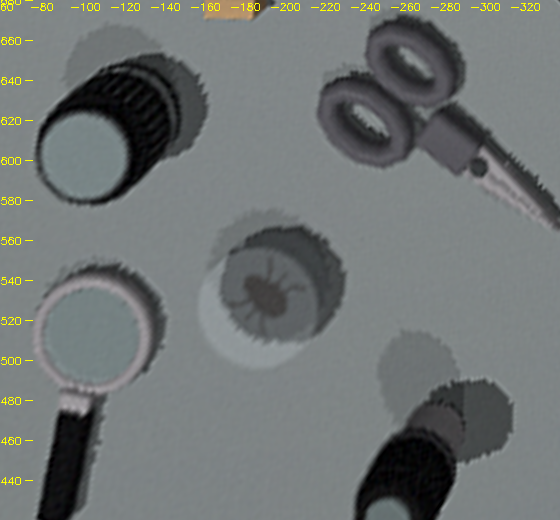

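View pics/ob.png

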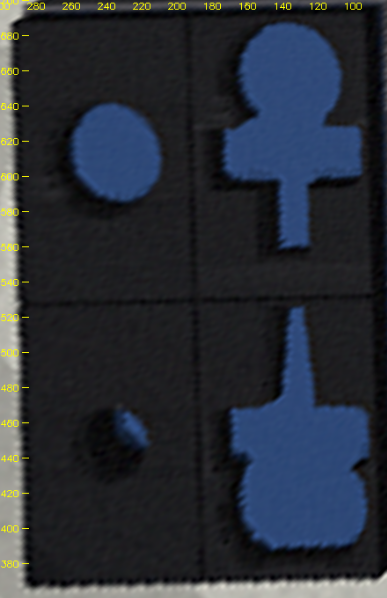

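```bash
cat >> h.py <<'E'
def plan(x,y,z,yaw):
    o=get_obs(); M=R.from_rotvec(o['orientation']).as_matrix()
    th=np.degrees(np.arctan2(M[1,0],M[0,0])); d=M.T@(np.array([x,y,z])-o['ee_pos'])/10
    az=(th-np.degrees(yaw)+180)%360-180
    M2=R.from_rotvec([np.pi*np.cos(yaw/2),np.pi*np.sin(yaw/2),0]).as_matrix()
    d2=M2.T@(np.array([x,y,z])-o['ee_pos'])/10
    tl=R.from_matrix(M.T@M2).as_rotvec(True)
    print('t',round(o['t'],2),'at',o['ee_pos'].round(1),'yaw',th.round(2),'w',round(o['width'],1),'F',o['ft_force'].round(1),'j6',o['qpos'][5].round(2))
    print(' shift first (cm):',d.round(2),' then turn',tl.round(2),'| turn first then shift',d2.round(2))
E
python3 -c "
from h import *
plan(530,190,222,1.26-0.6)"
```

```text
t 1.2 at [191.1 595.1 222.7] yaw 72.19 w 87.7 F [-0.3  0.4  0.2] j6 -0.02
 shift first (cm): [-28.2   44.65   0.07]  then turn [-0.   -0.   34.38] | turn first then shift [ 1.94 52.78  0.07]
```

```bash
python3 -m inch '[{"tx":-2.82,"ty":4.46},{"tx":-2.82,"ty":4.46},{"tx":-2.82,"ty":4.46},{"tx":-2.82,"ty":4.46},{"tx":-2.82,"ty":4.46},{"tx":-2.82,"ty":4.46},{"tx":-2.82,"ty":4.46},{"tx":-2.82,"ty":4.46},{"tx":-2.82,"ty":4.46},{"tx":-2.82,"ty":4.46},{"az":0,"jaw":0.5},{"az":0,"jaw":0.5}]'
python3 - <<'E'
from h import *
C=cal("wrist"); o=get_obs(); im,d=viewer.get_image("wrist"); C=cal("wrist"); np.savez("w1.npz",im=im,d=d,K=C[0],D=C[1],r=C[2],t=C[3]); cv2.imwrite("pics/w1.png",im[:,:,::-1])
print(o['ee_pos'],o['orientation'],C)
plan(604,-283,222,-.96)
E
```

```text
[191.10864885 595.07281607 222.70491977] [-2.53845515e+00 -1.85084906e+00 -8.19781916e-05] (array([[351.42043526,   0.        , 318.16908016],
       [  0.        , 351.42043526, 245.66381645],
       [  0.        ,   0.        ,   1.        ]]), array([0.00965246, 0.        , 0.        , 0.        , 0.        ]), array([-2.36223843, -1.72224487, -0.22384804]), array([-626.24428835,  -30.50569447,  390.3737252 ]))
t 1.25 at [191.1 595.  222.7] yaw 72.19 w 87.8 F [-0.2 -0.   0.2] j6 -0.02
 shift first (cm): [-7.097e+01  6.616e+01  7.000e-02]  then turn [  0.    0.  127.2] | turn first then shift [9.561e+01 1.653e+01 7.000e-02]$[0]: bad value
```

View pics/w1.png

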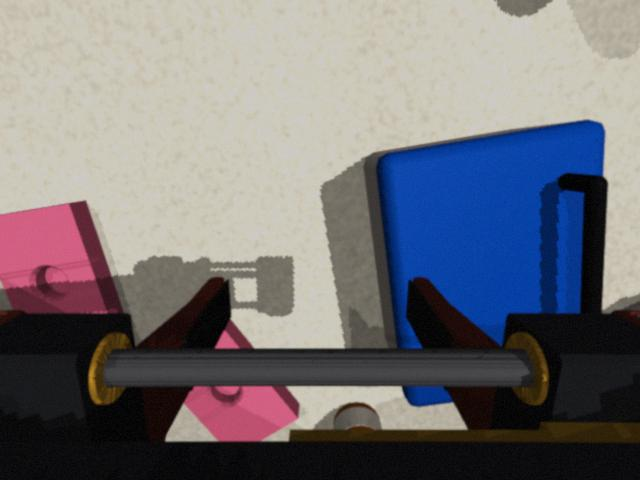

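The wrist view shows the pink blocks at left, (50,270) and (230,390), and the blue box at (490,260). The arm has not moved because the rows were refused, so I'll try again with every key filled in.

```bash
python3 -m inch '[{"tx":-2.82,"ty":4.46,"tz":0,"ax":0,"ay":0,"az":0,"jaw":0.5},{"tx":-2.82,"ty":4.46,"tz":0,"ax":0,"ay":0,"az":0,"jaw":0.5},{"tx":-2.82,"ty":4.46,"tz":0,"ax":0,"ay":0,"az":0,"jaw":0.5},{"tx":-2.82,"ty":4.46,"tz":0,"ax":0,"ay":0,"az":0,"jaw":0.5},{"tx":-2.82,"ty":4.46,"tz":0,"ax":0,"ay":0,"az":0,"jaw":0.5},{"tx":-2.82,"ty":4.46,"tz":0,"ax":0,"ay":0,"az":0,"jaw":0.5},{"tx":-2.82,"ty":4.46,"tz":0,"ax":0,"ay":0,"az":0,"jaw":0.5},{"tx":-2.82,"ty":4.46,"tz":0,"ax":0,"ay":0,"az":0,"jaw":0.5},{"tx":-2.82,"ty":4.46,"tz":0,"ax":0,"ay":0,"az":0,"jaw":0.5},{"tx":-2.82,"ty":4.46,"tz":0,"ax":0,"ay":0,"az":0,"jaw":0.5},{"tx":0,"ty":0,"tz":0,"ax":0,"ay":0,"az":0,"jaw":0.5}]'
python3 - <<'E'
from h import *
o=get_obs(); im,d=viewer.get_image("wrist"); C=cal("wrist"); np.savez("w1.npz",im=im,d=d,K=C[0],D=C[1],r=C[2],t=C[3]); cv2.imwrite("pics/w1.png",im[:,:,::-1])
print(o['ee_pos'])
plan(604,-283,222,-.96)
E
```

```text
t: 2.62
ee_pos: [531.5, 187.8, 222.8]
orientation: [2.542, 1.845, 0.001]
ft_force: [0.7, -0.3, 0.2]
width: 43.8
[531.45891343 187.77807263 222.76135052]
t 2.67 at [530.2 189.1 222.6] yaw 72.02 w 43.8 F [-0.2  0.5  0.4] j6 -0.94
 shift first (cm): [-42.62  21.6    0.05]  then turn [-1.0000e-02  0.0000e+00  1.2702e+02] | turn first then shift [42.91 21.02  0.06]
```

View pics/w1.png

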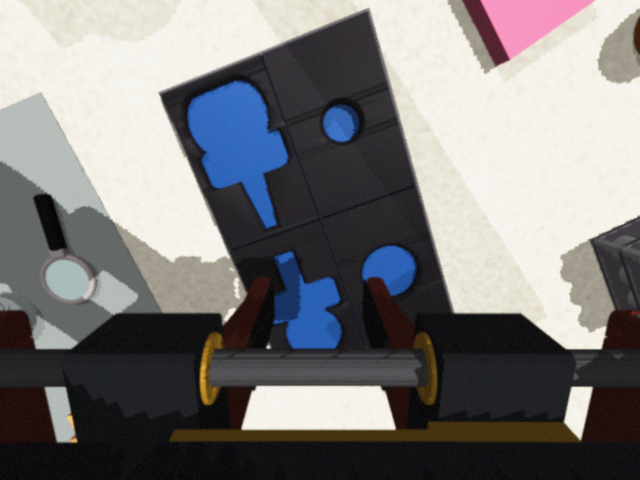

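Run:
```python
from h import *
C0=cal("scene"); C1=cal("side"); z=np.load("w1.npz"); CW=(z['K'],z['D'],z['r'],z['t'])
n=lambda n_:np.load(n_+"0.npz")
for nm,im,d,C in (("wrist",z['im'],z['d'],CW),("scene",n("scene")['im'],n("scene")['d'],C0),("side",n("side")['im'],n("side")['d'],C1)):
    P=cloud(d,C); hsv=cv2.cvtColor(im,cv2.COLOR_RGB2HSV)
    blue=(hsv[...,0]>100)&(hsv[...,0]<125)&(hsv[...,1]>100)
    reg=(P[...,0]>360)&(P[...,0]<700)&(P[...,1]>80)&(P[...,1]<300)
    top=reg&~blue&(P[...,2]>24)&(P[...,2]<36)&(im.sum(-1)<200)
    print(nm,'cam',(-cv2.Rodrigues(C[2])[0].T@C[3]).round(0),'foam top z',np.median(P[top][:,2]).round(1),'extent',np.percentile(P[top],[.5,99.5],0)[:,:2].round(1).tolist())
    nn,l,s,c=cv2.connectedComponentsWithStats((blue&reg).astype(np.uint8))
    for i in range(1,nn):
        if s[i,4]>30:
            q=P[l==i]; print('  blue',s[i,4],np.mean(q,0).round(1),'min',np.percentile(q,1,0).round(1),'max',np.percentile(q,99,0).round(1))
    q=P[(P[...,2]>-10)&(P[...,2]<8)&(P[...,0]>400)&(P[...,0]<700)&(P[...,1]>-350)&(P[...,1]<-50)]
    print('  mat z',np.median(q[:,2]) if len(q) else None)
```

```text
wrist cam [464. 212. 385.] foam top z 30.8 extent [[365.6, 91.4], [670.0, 294.7]]
  blue 8668 [429.8 139.4  22.3] min [377.6  99.2  20.2] max [513.9 180.3  27.9]
  blue 1170 [443.1 242.4  14.2] min [426.3 224.5  11. ] max [461.  259.9  28.6]
  blue 1994 [602.1 249.8  24.5] min [528.4 217.7  18.9] max [634.5 276.  223.9]
  blue 4708 [615.9 148.7  27.8] min [504.  112.7  19.8] max [671.9 195.3 315. ]
  mat z 1.8835860886872864
scene cam [1059. -597.  757.] foam top z 28.5 extent [[369.4, 86.4], [691.2, 292.3]]
  blue 47 [439.8 248.2  11.2] min [428.9 228.7   7.1] max [450.5 257.6  21.4]
  blue 1026 [431.3 139.4  20. ] min [380.3 101.7  16.5] max [512.4 178.2  24.6]
  blue 399 [606.4 247.4  19.1] min [578.9 214.1  15.8] max [634.4 274.1  28.4]
  blue 40 [465.4  88.5  19.5] min [423.6  85.1  15.2] max [510.4  91.5  22.2]
  blue 1197 [625.2 145.2  19.8] min [555.2 106.4  16.6] max [679.4 183.   27.1]
  mat z 0.46324818462603323
side cam [ -59. -934.  789.] foam top z 30.3 extent [[366.9, 84.0], [688.4, 290.0]]
  blue 150 [612.3 249.   21. ] min [579.  211.2  17.6] max [639.2 275.9  32.8]
  blue 440 [629.2 145.6  22.1] min [560.5 108.   18.2] max [683.2 183.1  31.4]
  blue 615 [435.1 140.3  22. ] min [382.6  95.2  17.9] max [514.5 178.9  31.9]
  mat z 2.070156764254369
```

The wrist view shows the whole tray: scissors pocket (235,150), eyepiece pocket (340,122), objective pocket (390,268), magnifier pocket (310,310), and the seams crossing at (317,218). I'll overlay the tray pose estimate on it to check.

Run:
```python
from h import *
z=np.load("w1.npz"); C=(z['K'],z['D'],z['r'],z['t']); im=z['im'][:,:,::-1]
big=cv2.resize(im[0:340,140:480],None,fx=2,fy=2,interpolation=cv2.INTER_CUBIC)[:600]
cx,cy,yaw=529.5,190.3,np.radians(.8); Rm=np.array([[np.cos(yaw),-np.sin(yaw)],[np.sin(yaw),np.cos(yaw)]])
def draw(pts,zz,col):
    w=np.c_[np.array(pts)@Rm.T+[cx,cy],np.full(len(pts),zz)]
    p=cv2.projectPoints(w,C[2],C[3],C[0],C[1])[0].reshape(-1,2); p=(p-[140,0])*2+.5
    cv2.polylines(big,[np.round(p).astype(int)],True,col,1)
draw([(-160,-100),(160,-100),(160,100),(-160,100)],30,(0,255,255))
draw([(-160,0),(160,0)],30,(0,255,255)); draw([(0,-100),(0,100)],30,(0,255,255))
a=np.linspace(0,2*np.pi,60)
draw(np.c_[80+30*np.cos(a),50+30*np.sin(a)],20,(0,255,0)); draw(np.c_[-80+18*np.cos(a),50+18*np.sin(a)],12,(0,255,0))
draw([(-99,-92),(-61,-92),(-61,-8),(-99,-8)],21,(0,255,0)); draw([(-80-67-3,-50),(-80+73,-50)],21,(0,255,0))
draw([(61,-92),(99,-92),(99,-8),(61,-8)],21,(0,255,0));draw([(80-58,-50),(80+74,-50)],21,(0,255,0))
cv2.imwrite("pics/w1o.png",big); print(big.shape)
```

```text
(600, 680, 3)
```

View pics/w1o.png

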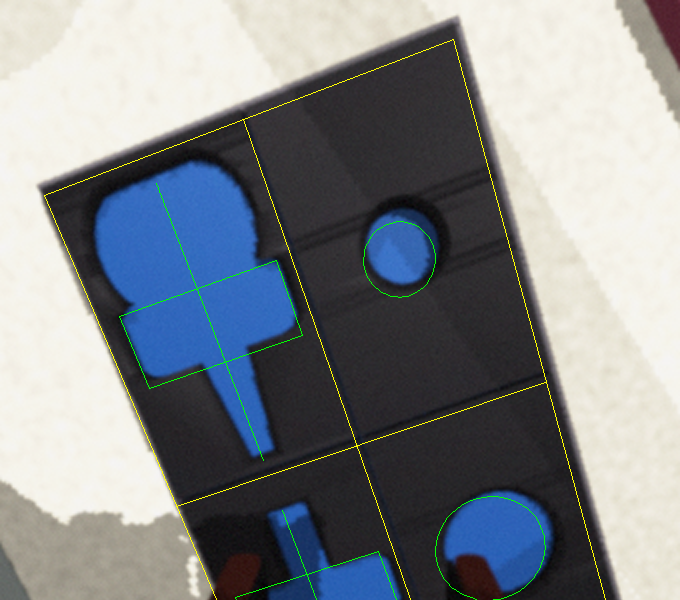

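The overlay agrees to a few mm. The arm was still settling when the picture was taken, so I'll refine when placing. Next I move over the mat.

```bash
python3 -c "
from h import *
plan(520,-270,222,-.96)"
```

```text
t 2.67 at [530.2 189.1 222.6] yaw 72.02 w 43.8 F [-0.2  0.5  0.4] j6 -0.94
 shift first (cm): [-43.98  13.21   0.05]  then turn [-1.0000e-02  0.0000e+00  1.2702e+02] | turn first then shift [37.02 27.16  0.06]
```

```bash
python3 -m inch '[{"tx":-4.89,"ty":1.47,"tz":0,"ax":0,"ay":0,"az":0,"jaw":0.5},{"tx":-4.89,"ty":1.47,"tz":0,"ax":0,"ay":0,"az":0,"jaw":0.5},{"tx":-4.89,"ty":1.47,"tz":0,"ax":0,"ay":0,"az":0,"jaw":0.5},{"tx":-4.89,"ty":1.47,"tz":0,"ax":0,"ay":0,"az":0,"jaw":0.5},{"tx":-4.89,"ty":1.47,"tz":0,"ax":0,"ay":0,"az":0,"jaw":0.5},{"tx":-4.89,"ty":1.47,"tz":0,"ax":0,"ay":0,"az":0,"jaw":0.5},{"tx":-4.89,"ty":1.47,"tz":0,"ax":0,"ay":0,"az":0,"jaw":0.5},{"tx":-4.89,"ty":1.47,"tz":0,"ax":0,"ay":0,"az":0,"jaw":0.5},{"tx":-4.89,"ty":1.47,"tz":0,"ax":0,"ay":0,"az":0,"jaw":0.5}]'; python3 -m inch '[{"tx":0,"ty":0,"tz":0,"ax":0,"ay":0,"az":10.6,"jaw":0.5},{"tx":0,"ty":0,"tz":0,"ax":0,"ay":0,"az":10.6,"jaw":0.5},{"tx":0,"ty":0,"tz":0,"ax":0,"ay":0,"az":10.6,"jaw":0.5},{"tx":0,"ty":0,"tz":0,"ax":0,"ay":0,"az":10.6,"jaw":0.5},{"tx":0,"ty":0,"tz":0,"ax":0,"ay":0,"az":10.6,"jaw":0.5},{"tx":0,"ty":0,"tz":0,"ax":0,"ay":0,"az":10.6,"jaw":0.5},{"tx":0,"ty":0,"tz":0,"ax":0,"ay":0,"az":10.6,"jaw":0.5},{"tx":0,"ty":0,"tz":0,"ax":0,"ay":0,"az":10.6,"jaw":0.5},{"tx":0,"ty":0,"tz":0,"ax":0,"ay":0,"az":10.6,"jaw":0.5},{"tx":0,"ty":0,"tz":0,"ax":0,"ay":0,"az":10.6,"jaw":0.5},{"tx":0,"ty":0,"tz":0,"ax":0,"ay":0,"az":10.6,"jaw":0.5},{"tx":0,"ty":0,"tz":0,"ax":0,"ay":0,"az":10.4,"jaw":0.5}]'; python3 -m inch '[{"tx":0,"ty":0,"tz":0,"ax":0,"ay":0,"az":0,"jaw":0.5},{"tx":0,"ty":0,"tz":0,"ax":0,"ay":0,"az":0,"jaw":0.5},{"tx":0,"ty":0,"tz":0,"ax":0,"ay":0,"az":0,"jaw":0.5}]'
cat >> h.py <<'E'
def snap(nm,cam="wrist"):
    C=cal(cam); im,d=viewer.get_image(cam); np.savez(nm+".npz",im=im,d=d,K=C[0],D=C[1],r=C[2],t=C[3]); return im,d,C
E
python3 - <<'E'
from h import *
im,d,C=snap("w2"); P=cloud(d,C)
for th in ["scissors","magnifier","objective","eyepiece"]:
    for m in masks_of("wrist",th)[:2]:
        if m['score']<.3: continue
        q=P[m['pixels']]; q=q[~np.isnan(q[:,0])]
        np.save("m_"+th,m['pixels']) if m['score']>.5 else 0
        print(th,round(m['score'],2),np.round(m['location']),len(q),np.median(q,0).round(),np.percentile(q,2,0).round(),np.percentile(q,98,0).round())
a=ortho(im,C,6,420,680,-345,-70,.5)[:,:,::-1].copy()
for k in range(0,a.shape[0],40): cv2.putText(a,str(int(680-k*.5)),(0,k+4),0,.35,(0,255,255),1); cv2.line(a,(25,k),(32,k),(0,255,255),1)
for k in range(0,a.shape[1],40): cv2.putText(a,str(int(-70-k*.5)),(k-10,10),0,.35,(0,255,255),1)
cv2.imwrite("pics/w2o.png",a)
plan(604,-283,150,-.96)
E
```

```text
t: 3.8
ee_pos: [521.0, -269.2, 222.8]
orientation: [-2.537, -1.853, -0.0]
ft_force: [0.6, 0.0, 0.2]
width: 44.0
t: 5.3
ee_pos: [521.1, -267.4, 222.6]
orientation: [-2.786, 1.452, 0.001]
ft_force: [-0.0, 0.5, 0.5]
width: 44.0
t: 5.68
ee_pos: [521.0, -268.9, 222.7]
orientation: [-2.791, 1.443, 0.0]
ft_force: [-0.3, 0.7, -0.2]
width: 43.8
scissors 0.82 [376. 131.] 3825 [ 619. -261.   12.] [ 573. -325.    2.] [ 662. -220.   14.]
magnifier 0.96 [171. 143.] 3983 [501. -97.  10.] [ 422. -129.    7.] [536. -77.  14.]
objective 0.58 [245.  46.] 3621 [ 616. -121.   37.] [ 591. -144.    8.] [641. -94.  39.]
t 5.92 at [ 520.9 -269.3  222.7] yaw -54.78 w 43.9 F [-0.5 -0.2 -0.1] j6 0.46
 shift first (cm): [ 5.91 -6.01  7.27]  then turn [0.   0.   0.22] | turn first then shift [ 5.89 -6.03  7.27]
```

View pics/w2o.png

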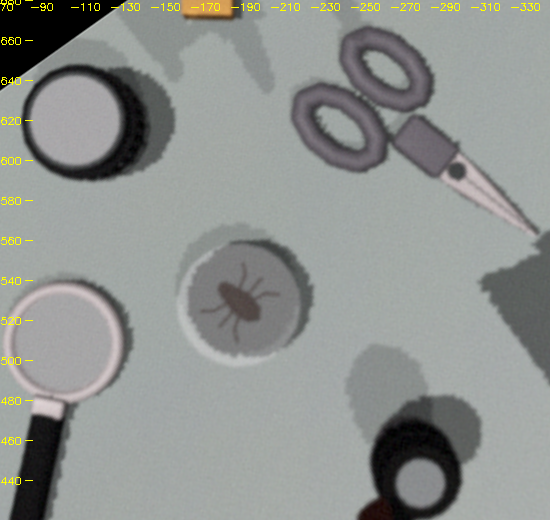

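The ortho shows the objective (75,120), magnifier, dish (240,300), eyepiece (415,470), and the scissors with shank (427,146) and tip (540,235). There is only one of each on the mat, so nothing else could be mistaken for the scissors. I'll fit their poses from the masks.

Run:
```python
from h import *
z=np.load("w2.npz"); C=(z['K'],z['D'],z['r'],z['t']); P=cloud(z['d'],C)
def onplane(mask,zz):
    K,D,r,t=C; v,u=np.nonzero(mask); p=cv2.undistortPoints(np.c_[u,v].reshape(-1,1,2).astype(float),K,D).reshape(-1,2)
    Rm=cv2.Rodrigues(r)[0]; ray=np.c_[p,np.ones(len(p))]@Rm; c=-Rm.T@t; return (c+ray*((zz-c[2])/ray[:,2])[:,None])[:,:2]
im=z['im'];
for th,o,psis,zz in (("scissors",(606.4,-284.3),(-126,-127,-128,-129,-130),8),("magnifier",(470,-88),(-12,-13,-14,-15,-16,-17),9)):
    q=onplane(np.load(f"m_{th}.npy"),zz)-o
    for p in psis:
        a=np.radians(p); l=q@np.array([[np.cos(a),-np.sin(a)],[np.sin(a),np.cos(a)]])
        s=l[(l[:,0]>20)] if th=="scissors" else l[l[:,0]<0]
        sl=np.polyfit(s[:,0],s[:,1],1); sh=l[(l[:,0]>-8)&(l[:,0]<10)]
        print(th,p,'x',l[:,0].min().round(1),l[:,0].max().round(1),'y',l[:,1].min().round(1),l[:,1].max().round(1),'slope deg',np.degrees(sl[0]).round(2),'grip y',sh[:,1].min().round(1),sh[:,1].max().round(1), 'blade y mean',s[:,1].mean().round(1))
q=P[np.load("m_objective.npy")]; q=q[q[:,2]>32]; print('objective top',cv2.minEnclosingCircle(q[:,:2].astype(np.float32)))
```

```text
scissors -126 x -68.8 66.3 y -36.7 35.9 slope deg -2.24 grip y -11.5 10.4 blade y mean -2.1
scissors -127 x -68.5 66.3 y -37.4 35.2 slope deg -1.16 grip y -11.4 10.4 blade y mean -1.5
scissors -128 x -68.2 66.3 y -38.1 34.4 slope deg -0.23 grip y -11.3 10.5 blade y mean -0.8
scissors -129 x -67.8 66.3 y -38.7 33.7 slope deg 0.78 grip y -11.3 10.5 blade y mean -0.2
scissors -130 x -67.6 66.3 y -39.4 33.0 slope deg 1.85 grip y -11.4 10.5 blade y mean 0.5
magnifier -12 x -55.7 72.1 y -36.3 23.8 slope deg -0.52 grip y -15.1 3.2 blade y mean -6.1
magnifier -13 x -55.5 72.2 y -35.6 24.5 slope deg 0.39 grip y -15.0 3.4 blade y mean -6.5
magnifier -14 x -55.4 72.3 y -34.9 25.1 slope deg 1.49 grip y -14.8 3.5 blade y mean -7.0
magnifier -15 x -55.2 72.4 y -34.1 25.9 slope deg 2.38 grip y -14.6 3.6 blade y mean -7.5
magnifier -16 x -55.2 72.5 y -33.4 26.6 slope deg 3.27 grip y -14.6 3.8 blade y mean -7.9
magnifier -17 x -55.1 72.6 y -32.7 27.4 slope deg 4.24 grip y -14.7 4.0 blade y mean -8.4
objective top ((616.4745483398438, -117.4788589477539), 27.27256965637207)
```

```bash
python3 -c "
from h import *
plan(605.4,-284.8,40,np.radians(-37.7))"
```

```text
t 5.92 at [ 520.9 -269.3  222.7] yaw -54.78 w 43.9 F [-0.5 -0.2 -0.1] j6 0.46
 shift first (cm): [ 6.14 -6.02 18.27]  then turn [  0.     0.   -17.08] | turn first then shift [ 7.64 -3.95 18.27]
```

```bash
python3 -m inch '[{"tx":3.07,"ty":-3.01,"tz":0,"ax":0,"ay":0,"az":0,"jaw":0.5},{"tx":3.07,"ty":-3.01,"tz":0,"ax":0,"ay":0,"az":0,"jaw":0.5},{"tx":0,"ty":0,"tz":3.05,"ax":0,"ay":0,"az":-8.54,"jaw":0.5},{"tx":0,"ty":0,"tz":3.05,"ax":0,"ay":0,"az":-8.54,"jaw":0.5},{"tx":0,"ty":0,"tz":4,"ax":0,"ay":0,"az":0,"jaw":0.5},{"tx":0,"ty":0,"tz":4,"ax":0,"ay":0,"az":0,"jaw":0.5},{"tx":0,"ty":0,"tz":4.17,"ax":0,"ay":0,"az":0,"jaw":0.5},{"tx":0,"ty":0,"tz":0,"ax":0,"ay":0,"az":0,"jaw":0.5},{"tx":0,"ty":0,"tz":0,"ax":0,"ay":0,"az":0,"jaw":0.5}]'; python3 -c "
from h import *
plan(605.4,-284.8,4,np.radians(-37.7))"
```

```text
t: 7.05
ee_pos: [606.3, -285.3, 41.2]
orientation: [2.973, -1.016, 0.002]
ft_force: [-0.1, -0.3, 0.1]
width: 43.8
t 7.05 at [ 606.3 -285.3   41.2] yaw -37.73 w 43.8 F [-0.1 -0.3  0.1] j6 0.2
 shift first (cm): [-0.1   0.02  3.72]  then turn [-0.02 -0.08 -0.03] | turn first then shift [-0.1   0.02  3.72]
```

```bash
python3 -m inch '[{"tx":-0.08,"ty":0,"tz":2.0,"ax":0,"ay":0,"az":0,"jaw":0.5},{"tx":0,"ty":0,"tz":1.65,"ax":0,"ay":0,"az":0,"jaw":0.5},{"tx":0,"ty":0,"tz":0,"ax":0,"ay":0,"az":0,"jaw":0.5},{"tx":0,"ty":0,"tz":0,"ax":0,"ay":0,"az":0,"jaw":0.5},{"tx":0,"ty":0,"tz":0,"ax":0,"ay":0,"az":0,"jaw":0},{"tx":0,"ty":0,"tz":0,"ax":0,"ay":0,"az":0,"jaw":0},{"tx":0,"ty":0,"tz":0,"ax":0,"ay":0,"az":0,"jaw":0},{"tx":0,"ty":0,"tz":0,"ax":0,"ay":0,"az":0,"jaw":0}]'; python3 -c "
from h import *
plan(605.4,-284.8,4,np.radians(-37.7))"
```

```text
t: 8.05
ee_pos: [604.8, -284.3, 3.5]
orientation: [2.973, -1.016, 0.0]
ft_force: [0.8, -0.3, -0.0]
width: 19.9
t 8.05 at [ 604.8 -284.3    3.5] yaw -37.73 w 19.9 F [ 0.8 -0.3 -0. ] j6 0.2
 shift first (cm): [ 0.08  0.   -0.05]  then turn [ 0.   -0.   -0.03] | turn first then shift [ 0.08  0.   -0.05]
```

```bash
python3 -m inch '[{"tx":0,"ty":0,"tz":-1,"ax":0,"ay":0,"az":0,"jaw":0},{"tx":0,"ty":0,"tz":-3.5,"ax":0,"ay":0,"az":0,"jaw":0},{"tx":0,"ty":0,"tz":-4,"ax":0,"ay":0,"az":0,"jaw":0},{"tx":0,"ty":0,"tz":-3.5,"ax":0,"ay":0,"az":-10,"jaw":0},{"tx":0,"ty":0,"tz":-3,"ax":0,"ay":0,"az":-10,"jaw":0},{"tx":0,"ty":0,"tz":0,"ax":0,"ay":0,"az":-10,"jaw":0},{"tx":0,"ty":0,"tz":0,"ax":0,"ay":0,"az":-10,"jaw":0},{"tx":0,"ty":0,"tz":0,"ax":0,"ay":0,"az":-10,"jaw":0},{"tx":0,"ty":0,"tz":0,"ax":0,"ay":0,"az":-10,"jaw":0},{"tx":0,"ty":0,"tz":0,"ax":0,"ay":0,"az":-10,"jaw":0},{"tx":0,"ty":0,"tz":0,"ax":0,"ay":0,"az":-10,"jaw":0},{"tx":0,"ty":0,"tz":0,"ax":0,"ay":0,"az":-10,"jaw":0}]';python3 -m inch '[{"tx":0,"ty":0,"tz":0,"ax":0,"ay":0,"az":-10,"jaw":0},{"tx":0,"ty":0,"tz":0,"ax":0,"ay":0,"az":-10,"jaw":0},{"tx":0,"ty":0,"tz":0,"ax":0,"ay":0,"az":-10,"jaw":0},{"tx":0,"ty":0,"tz":0,"ax":0,"ay":0,"az":-8.5,"jaw":0}]'; python3 -c "
from h import *
plan(600,140,150,np.radians(90.8))"
```

```text
t: 9.55
ee_pos: [604.8, -284.3, 154.2]
orientation: [2.816, 1.392, 0.0]
ft_force: [1.4, -0.8, -1.4]
width: 19.7
t: 10.05
ee_pos: [604.8, -284.3, 154.1]
orientation: [2.2, 2.242, 0.0]
ft_force: [0.2, -0.1, -1.0]
width: 19.9
t 10.05 at [ 604.8 -284.3  154.1] yaw 91.07 w 19.9 F [ 0.2 -0.1 -1. ] j6 -2.05
 shift first (cm): [42.43  0.32  0.41]  then turn [0.02 0.01 0.27] | turn first then shift [42.43  0.12  0.41]
```

```bash
python3 -m inch '[{"tx":4.71,"ty":0.03,"tz":0,"ax":0,"ay":0,"az":0,"jaw":0},{"tx":4.71,"ty":0.03,"tz":0,"ax":0,"ay":0,"az":0,"jaw":0},{"tx":4.71,"ty":0.03,"tz":0,"ax":0,"ay":0,"az":0,"jaw":0},{"tx":4.71,"ty":0.03,"tz":0,"ax":0,"ay":0,"az":0,"jaw":0},{"tx":4.71,"ty":0.03,"tz":0,"ax":0,"ay":0,"az":0,"jaw":0},{"tx":4.71,"ty":0.03,"tz":0,"ax":0,"ay":0,"az":0,"jaw":0},{"tx":4.71,"ty":0.03,"tz":0,"ax":0,"ay":0,"az":0,"jaw":0},{"tx":4.71,"ty":0.03,"tz":0,"ax":0,"ay":0,"az":0,"jaw":0},{"tx":4.71,"ty":0.03,"tz":0,"ax":0,"ay":0,"az":0,"jaw":0},{"tx":0,"ty":0,"tz":0,"ax":0,"ay":0,"az":0,"jaw":0},{"tx":0,"ty":0,"tz":0,"ax":0,"ay":0,"az":0,"jaw":0},{"tx":0,"ty":0,"tz":0,"ax":0,"ay":0,"az":0,"jaw":0}]'
cat > tray.py <<'E'
from h import *
def overlay(nm,out,cx,cy,deg,box,dx=0,dy=0):
    z=np.load(nm+".npz"); C=(z['K'],z['D'],z['r'],z['t']); im=z['im'][:,:,::-1]; c0,r0,c1,r1=box
    big=cv2.resize(im[r0:r1,c0:c1],None,fx=2,fy=2,interpolation=cv2.INTER_CUBIC)
    yaw=np.radians(deg); Rm=np.array([[np.cos(yaw),-np.sin(yaw)],[np.sin(yaw),np.cos(yaw)]])
    def draw(pts,zz,col):
        w=np.c_[np.array(pts)@Rm.T+[cx,cy],np.full(len(pts),zz)]
        p=cv2.projectPoints(w,C[2],C[3],C[0],C[1])[0].reshape(-1,2); p=(p-[c0,r0])*2+.5
        cv2.polylines(big,[np.round(p).astype(int)],True,col,1)
    Y,G=(0,255,255),(0,255,0)
    draw([(-160,-100),(160,-100),(160,100),(-160,100)],29.5,Y)
    draw([(-160,0),(160,0)],29.5,Y); draw([(0,-100),(0,100)],29.5,Y)
    a=np.linspace(0,2*np.pi,60)
    draw(np.c_[80+30*np.cos(a),50+30*np.sin(a)],19.5,G); draw(np.c_[-80+18*np.cos(a),50+18*np.sin(a)],11.5,G)
    for s in (-80,80):
        draw([(s-19,-92),(s+19,-92),(s+19,-8),(s-19,-8)],20.5,G)
    draw([(-150,-50),(-7,-50)],20.5,G); draw([(22,-50),(154,-50)],20.5,G)
    cv2.imwrite(out,big[:600,:800])
E
python3 - <<'E'
from tray import *
snap("w3"); overlay("w3","pics/w3o.png",529.5,190.3,.8,(180,0,580,300))
plan(449,140,150,np.radians(90.8))
E
```

```text
t: 11.55
ee_pos: [601.8, 138.4, 153.6]
orientation: [2.208, 2.235, -0.0]
ft_force: [-0.6, -0.3, -0.4]
width: 19.9
t 11.6 at [601.9 138.3 153.6] yaw 90.68 w 19.7 F [-0.1  0.6 -1.5] j6 -1.38
 shift first (cm): [  0.35 -15.28   0.36]  then turn [-0.    0.01 -0.12] | turn first then shift [  0.38 -15.28   0.36]
```

View pics/w3o.png

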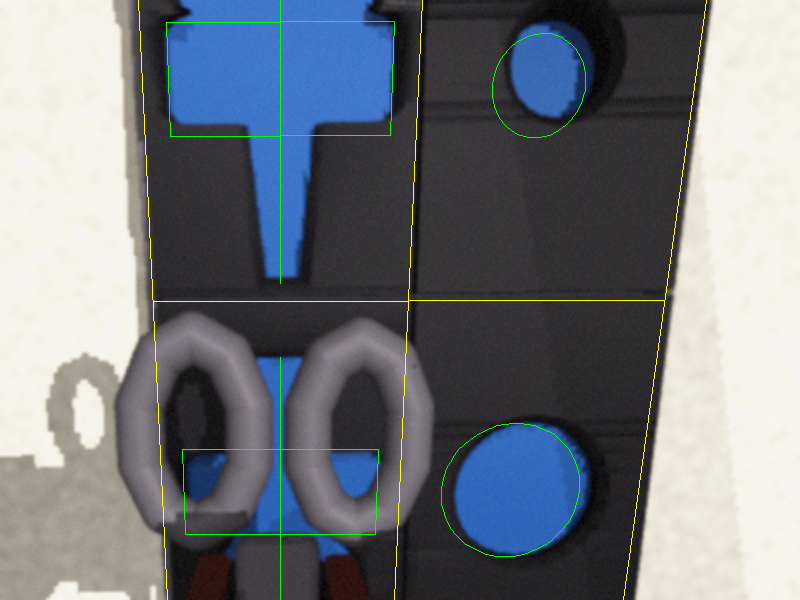

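The scissors are held level and aligned, with the loops toward the camera. The tray overlay is a few mm off in x, so I'll measure the pocket lips from the depth.

```bash
cat > pk.py <<'E'
from h import *
def pockets(nm,cx=529,cy=190.3,deg=.8):
    z=np.load(nm+".npz"); C=(z['K'],z['D'],z['r'],z['t']); P=cloud(z['d'],C).reshape(-1,3); P=P[~np.isnan(P[:,0])]
    a=np.radians(deg); l=P.copy(); l[:,:2]=(P[:,:2]-[cx,cy])@np.array([[np.cos(a),-np.sin(a)],[np.sin(a),np.cos(a)]])
    reg=(abs(l[:,0])<158)&(abs(l[:,1])<98)&(l[:,2]<40); l=l[reg]; t=l[l[:,2]>26]; top=np.median(t[:,2]); 
    pl=np.linalg.lstsq(np.c_[t[:,:2],np.ones(len(t))],t[:,2],rcond=None)[0]; print(nm,'top',top.round(1),'tilt',pl.round(4))
    zz=l[:,2]-np.c_[l[:,:2],np.ones(len(l))]@pl
    h=l[zz<-2.5]; 
    def ext(m,s,k): 
        q=h[m]; print('  ',s,len(q),'x',np.percentile(q[:,0],[.5,99.5]).round(1),'y',np.percentile(q[:,1],[.5,99.5]).round(1),'mid',((np.percentile(q,.5,0)+np.percentile(q,99.5,0))/2)[:2].round(1),'floor',np.percentile(q[:,2],10).round(1)) if len(q)>20 else None
    x,y=h[:,0],h[:,1]
    ext(np.hypot(x+80,y-50)<30,'eyepiece(-80,50)',0); ext(np.hypot(x-80,y-50)<42,'objective(80,50)',0)
    ext((abs(x+80)<78)&(abs(y+50)<48),'scissors all x -150..-7, y -92..-8',0)
    ext((abs(x+72)<28)&(abs(y+50)<46)&(abs(y+50)>38),'scis cutout ends x -99..-61',0)
    ext((abs(x-80)<78)&(abs(y+50)<48),'magn all x 22..154',0)
    ext((abs(x-72)<34)&(abs(y+50)<46)&(abs(y+50)>34),'magn cutout ends x 61..99',0)
E
python3 - <<'E'
from pk import *
pockets("w1"); pockets("w3")
for n in ("scene","side"):
    z=np.load(n+"0.npz"); C=cal(n); np.savez(n+"c.npz",im=z['im'],d=z['d'],K=C[0],D=C[1],r=C[2],t=C[3]); pockets(n+"c")
E
```

```text
w1 top 30.8 tilt [-2.80000e-03  2.40000e-03  3.05337e+01]
   eyepiece(-80,50) 1325 x [-103.3  -66.4] y [35.2 72.3] mid [-84.8  53.8] floor 12.0
   objective(80,50) 2108 x [ 47.4 107.9] y [25.6 86.3] mid [77.7 56. ] floor 19.7
   scissors all x -150..-7, y -92..-8 9000 x [-153.4  -11. ] y [-91.2  -7.2] mid [-82.2 -49.2] floor 21.1
   scis cutout ends x -99..-61 385 x [-99.3 -66.8] y [-93.1  -4.7] mid [-83.1 -48.9] floor 21.2
   magn all x 22..154 4630 x [ 21.4 144.3] y [-81.6  -4.1] mid [ 82.9 -42.9] floor 20.7
   magn cutout ends x 61..99 315 x [62.2 96.9] y [-85.   -4.1] mid [ 79.6 -44.6] floor 20.7
w3 top 31.0 tilt [-9.00000e-04  4.00000e-04  3.08536e+01]
   eyepiece(-80,50) 2483 x [-101.5  -65. ] y [33.6 71.3] mid [-83.3  52.4] floor 12.4
   objective(80,50) 4099 x [ 49.  108.8] y [24.7 84.5] mid [78.9 54.6] floor 20.1
   scissors all x -150..-7, y -92..-8 9344 x [-104.7   -7.3] y [-93.2  -7. ] mid [-56.  -50.1] floor 21.2
   scis cutout ends x -99..-61 863 x [-98.9 -65.2] y [-94.7  -5.5] mid [-82.1 -50.1] floor 21.4
   magn all x 22..154 2108 x [ 21.2 113.2] y [-90.6  -8.9] mid [
[... 630 characters left out ...]
.0
   magn cutout ends x 61..99 116 x [ 42.2 101.7] y [-92.6  -4.7] mid [ 71.9 -48.6] floor 18.3
sidec top 30.4 tilt [-5.00000e-04  5.00000e-04  3.03933e+01]
   eyepiece(-80,50) 83 x [-95.2 -58.4] y [26.2 75.3] mid [-76.8  50.8] floor 12.8
   objective(80,50) 204 x [ 46.9 115.1] y [27.3 87.2] mid [81.  57.2] floor 18.8
   scissors all x -150..-7, y -92..-8 718 x [-153.4   -6.4] y [-95.3  -5.7] mid [-79.9 -50.5] floor 19.7
   scis cutout ends x -99..-61 30 x [-92.4 -54.5] y [-78.8  -5.5] mid [-73.4 -42.1] floor 20.9
   magn all x 22..154 550 x [  3.5 157.2] y [-97.6  -4.4] mid [ 80.4 -51. ] floor 19.8
   magn cutout ends x 61..99 41 x [ 42.5 102.8] y [-95.8  -4.3] mid [ 72.7 -50.1] floor 20.2
```

Run:
```python
from h import *
z=np.load("w3.npz"); C=(z['K'],z['D'],z['r'],z['t']); P=cloud(z['d'],C)
m=(P[...,2]>120)&(P[...,2]<175)&(P[...,0]<585)
q=P[m]; q=q[np.argsort(q[:,0])]; print(get_obs()['ee_pos'],len(q),'xmin',np.percentile(q[:,0],[0,.5,1,2]),'y',np.percentile(q[:,1],[.5,99.5]))
for a,b in((530,545),(545,560),(560,575)): s=q[(q[:,0]>a)&(q[:,0]<b)]; print(a,np.percentile(s[:,2],[50,90]).round(1))
plan(450,139.1,60,np.radians(90.8))
```

```text
[601.87468564 138.32994979 153.62257239] 11406 xmin [533.08697841 534.38145913 535.12445949 535.9954879 ] y [104.31004363 173.31935832]
530 [162.4 163.6]
545 [162.3 163.6]
560 [162.3 163.5]
t 11.6 at [601.9 138.3 153.6] yaw 90.68 w 19.7 F [-0.1  0.6 -1.5] j6 -1.38
 shift first (cm): [  0.26 -15.19   9.36]  then turn [-0.    0.01 -0.12] | turn first then shift [  0.29 -15.18   9.36]
```

```bash
python3 -m inch '[{"tx":0.05,"ty":-3,"tz":0,"ax":0,"ay":0,"az":-0.1,"jaw":0},{"tx":0.05,"ty":-4,"tz":0,"ax":0,"ay":0,"az":0,"jaw":0},{"tx":0.05,"ty":-4,"tz":0,"ax":0,"ay":0,"az":0,"jaw":0},{"tx":0.05,"ty":-4.2,"tz":3,"ax":0,"ay":0,"az":0,"jaw":0},{"tx":0.05,"ty":0,"tz":4,"ax":0,"ay":0,"az":0,"jaw":0},{"tx":0,"ty":0,"tz":3.4,"ax":0,"ay":0,"az":0,"jaw":0},{"tx":0,"ty":0,"tz":0,"ax":0,"ay":0,"az":0,"jaw":0},{"tx":0,"ty":0,"tz":0,"ax":0,"ay":0,"az":0,"jaw":0},{"tx":0,"ty":0,"tz":0,"ax":0,"ay":0,"az":0,"jaw":0}]'
python3 - <<'E'
from pk import *
plan(450,138.6,24,np.radians(90.8))
im,d,C=snap("w4"); cv2.imwrite("pics/w4.png",im[:,:,::-1]);
E
```

```text
t: 12.72
ee_pos: [450.9, 139.9, 50.8]
orientation: [2.204, 2.237, 0.003]
ft_force: [-0.3, 1.0, -0.5]
width: 19.8
t 12.72 at [450.9 139.9  50.8] yaw 90.85 w 19.8 F [-0.3  1.  -0.5] j6 -1.31
 shift first (cm): [-0.13 -0.1   2.68]  then turn [ 0.14 -0.04  0.05] | turn first then shift [-0.13 -0.09  2.68]
```

View pics/w4.png

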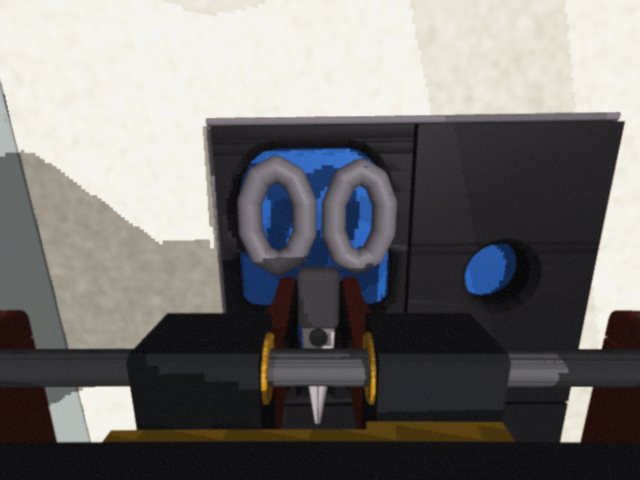

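The loops (238–397, 155–270) sit over the pocket, and the cut-outs span columns 240–387. I'll get the offset between the two in numbers.

Run:
```python
from h import *
z=np.load("w4.npz"); C=(z['K'],z['D'],z['r'],z['t']); P=cloud(z['d'],C)
s=P[(P[...,2]>45)&(P[...,2]<70)&(P[...,0]<437)&(P[...,0]>370)&(abs(P[...,1]-139)<50)]
print('scissors loops xmin',np.percentile(s[:,0],[0,.5,1]).round(1),'y',np.percentile(s[:,1],[0,.3,99.7,100]).round(1),'z',np.median(s[:,2]).round(1))
for a in range(378,432,6):
    q=P[(abs(P[...,0]-a)<2)&(P[...,2]>17)&(P[...,2]<40)&(abs(P[...,1]-139)<47)]
    t=np.median(q[q[:,2]>27.5][:,2]); h=q[q[:,2]<t-2.5]; f=q[q[:,2]<t-7]
    print(a,'top',t.round(1),'hole y',(h[:,1].min().round(1),h[:,1].max().round(1),((h[:,1].min()+h[:,1].max())/2).round(1)) if len(h)>3 else None, 'floor',(f[:,1].min().round(1),f[:,1].max().round(1),((f[:,1].min()+f[:,1].max())/2).round(1)) if len(f)>3 else None)
q=P[(abs(P[...,1]-139)<12)&(P[...,2]>17)&(P[...,2]<40)&(P[...,0]<400)&(P[...,0]>365)]
print('end of pocket x: hole',q[q[:,2]<t-2.5][:,0].min().round(1),'floor',q[q[:,2]<t-7][:,0].min().round(1))
```

```text
scissors loops xmin [382.2 383.7 384.3] y [104.5 105.3 175.1 176.1] z 59.4
378 top 30.3 hole y (np.float64(110.3), np.float64(165.7), np.float64(138.0)) floor (np.float64(116.4), np.float64(162.7), np.float64(139.6))
384 top 30.9 hole y (np.float64(103.5), np.float64(171.0), np.float64(137.3)) floor (np.float64(105.2), np.float64(169.3), np.float64(137.2))
390 top 30.8 hole y (np.float64(99.6), np.float64(172.7), np.float64(136.2)) floor (np.float64(101.8), np.float64(152.5), np.float64(127.1))
396 top 30.8 hole y (np.float64(97.9), np.float64(147.5), np.float64(122.7)) floor (np.float64(99.3), np.float64(147.5), np.float64(123.4))
402 top 30.7 hole y (np.float64(96.0), np.float64(167.7), np.float64(131.8)) floor (np.float64(98.0), np.float64(167.7), np.float64(132.8))
408 top 30.7 hole y (np.float64(96.3), np.float64(169.6), np.float64(133.0)) floor (np.float64(110.1), np.float64(169.6), np.float64(139.8))
414 top 30.6 hole y (np.float64(96.0), np.float64(170.0), np.float64(133.0)) floor (np.float64(110.5), np.float64(170.0), np.float64(140.2))
420 top 30.8 hole y (np.float64(97.6), np.float64(170.2), np.float64(133.9)) floor (np.float64(110.2), np.float64(170.2), np.float64(140.2))
426 top 30.9 hole y (np.float64(111.5), np.float64(168.5), np.float64(140.0)) floor (np.float64(111.5), np.float64(168.5), np.float64(140.0))
end of pocket x: hole 365.0 floor 365.0
```

Run:
```python
from h import *
z=np.load("w4.npz"); C=(z['K'],z['D'],z['r'],z['t']); P=cloud(z['d'],C)
for y in (115,122,132,140,147,155,162):
    q=P[(abs(P[...,1]-y)<1.5)&(P[...,0]>369.5)&(P[...,0]<395)&(P[...,2]<40)&(P[...,2]>15)]
    print(y,[q[q[:,2]<l][:,0].min().round(1) for l in (29.5,28,26,23)])
i=np.argmin; q=P[(P[...,2]>45)&(P[...,0]<437)&(P[...,0]>370)&(abs(P[...,1]-139)<50)&(P[...,2]<70)]
print('loop tips',[q[abs(q[:,1]-y)<2][:,0].min().round(1) for y in (115,122,132,147,155,162)])
```

```text
115 [np.float64(377.2), np.float64(378.2), np.float64(379.6), np.float64(380.1)]
122 [np.float64(372.4), np.float64(377.6), np.float64(379.0), np.float64(379.0)]
132 [np.float64(373.7), np.float64(376.0), np.float64(378.4), np.float64(378.9)]
140 [np.float64(374.9), np.float64(376.9), np.float64(378.7), np.float64(378.7)]
147 [np.float64(373.0), np.float64(376.3), np.float64(378.6), np.float64(378.6)]
155 [np.float64(375.2), np.float64(377.1), np.float64(378.0), np.float64(378.5)]
162 [np.float64(376.5), np.float64(378.0), np.float64(379.4), np.float64(379.4)]
loop tips [np.float64(384.8), np.float64(382.2), np.float64(385.9), np.float64(388.2), np.float64(383.4), np.float64(383.4)]
```

```bash
python3 -m inch '[{"tx":-0.26,"ty":-0.06,"tz":0,"ax":0,"ay":0,"az":0,"jaw":0},{"tx":0,"ty":0,"tz":0.7,"ax":0,"ay":0,"az":0,"jaw":0},{"tx":0,"ty":0,"tz":0.7,"ax":0,"ay":0,"az":0,"jaw":0},{"tx":0,"ty":0,"tz":0.5,"ax":0,"ay":0,"az":0,"jaw":0},{"tx":0,"ty":0,"tz":0.3,"ax":0,"ay":0,"az":0,"jaw":0},{"tx":0,"ty":0,"tz":0.2,"ax":0,"ay":0,"az":0,"jaw":0},{"tx":0,"ty":0,"tz":0,"ax":0,"ay":0,"az":0,"jaw":0},{"tx":0,"ty":0,"tz":0,"ax":0,"ay":0,"az":0,"jaw":0}]'
python3 - <<'E'
from h import *
plan(450.1,137.3,24,np.radians(90.8))
im,d,C=snap("w5");P=cloud(d,C)
q=P[(P[...,2]>27)&(P[...,0]<437)&(P[...,0]>380)&(abs(P[...,1]-139)<34)&(P[...,2]<70)]
print(np.percentile(q[:,2],[5,25,50,75,95]).round(1))
E
```

```text
t: 13.78
ee_pos: [449.3, 137.3, 25.6]
orientation: [2.204, 2.238, 0.0]
ft_force: [0.8, -0.4, -0.9]
width: 19.4
t 13.78 at [449.3 137.3  25.6] yaw 90.88 w 19.4 F [ 0.8 -0.4 -0.9] j6 -1.31
 shift first (cm): [0.   0.08 0.16]  then turn [ 0.01 -0.    0.08] | turn first then shift [0.   0.08 0.16]
[30.4 33.1 34.3 35.  35.7]
```

```bash
python3 -m inch '[{"tx":0,"ty":0.05,"tz":0.12,"ax":0,"ay":0,"az":0,"jaw":0},{"tx":0,"ty":0,"tz":0.1,"ax":0,"ay":0,"az":0,"jaw":0},{"tx":0,"ty":0,"tz":0,"ax":0,"ay":0,"az":0,"jaw":0},{"tx":0,"ty":0,"tz":0,"ax":0,"ay":0,"az":0,"jaw":0.45},{"tx":0,"ty":0,"tz":0,"ax":0,"ay":0,"az":0,"jaw":0.45},{"tx":0,"ty":0,"tz":0,"ax":0,"ay":0,"az":0,"jaw":0.45},{"tx":0,"ty":0,"tz":-3,"ax":0,"ay":0,"az":0,"jaw":0.45},{"tx":0,"ty":0,"tz":-5,"ax":0,"ay":0,"az":0,"jaw":0.45},{"tx":0,"ty":4,"tz":-5,"ax":0,"ay":0,"az":0,"jaw":0.45},{"tx":0,"ty":6,"tz":0,"ax":0,"ay":0,"az":0,"jaw":0.45},{"tx":0,"ty":0,"tz":0,"ax":0,"ay":0,"az":0,"jaw":0.45},{"tx":0,"ty":0,"tz":0,"ax":0,"ay":0,"az":0,"jaw":0.45}]'
python3 - <<'E'
from h import *
im,d,C=snap("w6"); cv2.imwrite("pics/w6.png",im[:400,100:560,::-1]); P=cloud(d,C)
q=P[(P[...,0]<520)&(P[...,0]>376)&(abs(P[...,1]-139)<44)&(P[...,2]<70)&((im.min(-1)>75))&(im.max(-1)-im.min(-1)<40)[...]]
print(len(q),np.percentile(q[:,2],[5,50,95]).round(1))
for a in range(380,520,20):
    s=q[abs(q[:,0]-a-10)<10]; print(a,len(s),np.percentile(s[:,2],[50,95]).round(1) if len(s) else '')
plan(473,-90,150,np.radians(77.4))
E
```

```text
t: 15.32
ee_pos: [547.5, 138.4, 151.2]
orientation: [-2.204, -2.237, 0.003]
ft_force: [-0.3, -0.3, -0.1]
width: 39.6
5949 [29.1 32.4 34. ]
380 1378 [32.5 34. ]
400 1537 [32.6 34. ]
420 1243 [32.7 34.1]
440 700 [32.9 34.2]
460 557 [30.  32.6]
480 375 [29.5 30.6]
500 159 [29.3 30.4]
t 15.38 at [547.1 138.5 151.2] yaw 90.87 w 39.9 F [-0.6  0.3 -0.5] j6 -1.36
 shift first (cm): [-22.73  -7.75   0.15]  then turn [-0.15  0.05 13.47] | turn first then shift [-23.91  -2.24   0.12]
```

View pics/w6.png

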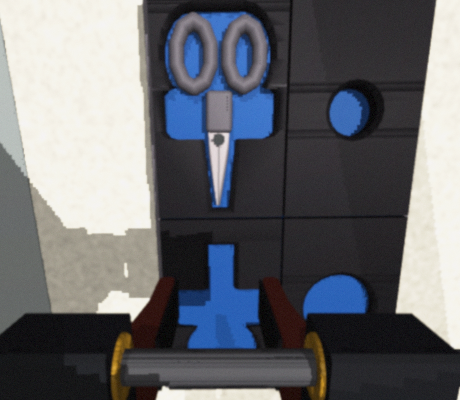

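The scissors are fully home: they lie flat in the pocket with the tip inside and the height uniform. On to the magnifier.

```bash
python3 -c "
from h import *
plan(468.5,-93,60,np.radians(77.5))"
```

```text
t 15.38 at [547.1 138.5 151.2] yaw 90.87 w 39.9 F [-0.6  0.3 -0.5] j6 -1.36
 shift first (cm): [-23.02  -8.18   9.15]  then turn [-0.15  0.05 13.37] | turn first then shift [-24.3   -2.66   9.12]
```

```bash
python3 -m inch '[{"tx":-3.5,"ty":-1.3,"tz":0,"ax":0,"ay":0,"az":0,"jaw":0.45},{"tx":-5,"ty":-1.7,"tz":0,"ax":0,"ay":0,"az":0,"jaw":0.45},{"tx":-5,"ty":-1.7,"tz":0,"ax":0,"ay":0,"az":0,"jaw":0.45},{"tx":-5,"ty":-1.7,"tz":0,"ax":0,"ay":0,"az":0,"jaw":0.45},{"tx":-4.52,"ty":-1.78,"tz":2,"ax":-0.15,"ay":0.05,"az":0,"jaw":0.45},{"tx":0,"ty":0,"tz":4,"ax":0,"ay":0,"az":6.7,"jaw":0.45},{"tx":0,"ty":0,"tz":3.1,"ax":0,"ay":0,"az":6.67,"jaw":0.45},{"tx":0,"ty":0,"tz":0,"ax":0,"ay":0,"az":0,"jaw":0.45},{"tx":0,"ty":0,"tz":0,"ax":0,"ay":0,"az":0,"jaw":0.45},{"tx":0,"ty":0,"tz":0,"ax":0,"ay":0,"az":0,"jaw":0.45}]'
python3 - <<'E'
from h import *
plan(468.5,-93,4,np.radians(77.5))
im,d,C=snap("w7"); P=cloud(d,C)
for m in masks_of("wrist","magnifier")[:1]:
    q=P[m['pixels']]; q=q[(q[:,2]>3)&(q[:,2]<20)]; a=np.radians(-12.5); l=(q[:,:2]-[468.5,-93])@np.array([[np.cos(a),-np.sin(a)],[np.sin(a),np.cos(a)]])
    s=l[l[:,0]<-5]; print(m['score'],'x',np.percentile(l[:,0],[.2,99.8]),'y handle',np.percentile(s[:,1],[1,99]),'slope',np.degrees(np.polyfit(s[:,0],s[:,1],1)[0]))
E
```

```text
t: 16.62
ee_pos: [471.4, -92.5, 62.3]
orientation: [2.446, 1.967, 0.006]
ft_force: [0.1, -0.2, 0.1]
width: 39.4
t 16.62 at [471.4 -92.5  62.3] yaw 77.6 w 39.4 F [ 0.1 -0.2  0.1] j6 -1.58
 shift first (cm): [-0.12 -0.29  5.83]  then turn [ 0.25 -0.08  0.1 ] | turn first then shift [-0.11 -0.27  5.83]
0.59 x [-54.43952856  61.90962092] y handle [-8.53867541  6.82618672] slope 0.30357349888571644
```

```bash
python3 -m inch '[{"tx":-0.1,"ty":-0.15,"tz":3,"ax":0,"ay":0,"az":0,"jaw":0.45},{"tx":0,"ty":0,"tz":1.8,"ax":0,"ay":0,"az":0,"jaw":0.45},{"tx":0,"ty":0,"tz":0.85,"ax":0,"ay":0,"az":0,"jaw":0.45},{"tx":0,"ty":0,"tz":0,"ax":0,"ay":0,"az":0,"jaw":0.45},{"tx":0,"ty":0,"tz":0,"ax":0,"ay":0,"az":0,"jaw":0.45},{"tx":0,"ty":0,"tz":0,"ax":0,"ay":0,"az":0,"jaw":0},{"tx":0,"ty":0,"tz":0,"ax":0,"ay":0,"az":0,"jaw":0},{"tx":0,"ty":0,"tz":0,"ax":0,"ay":0,"az":0,"jaw":0},{"tx":0,"ty":0,"tz":0,"ax":0,"ay":0,"az":0,"jaw":0}]'
python3 - <<'E'
from h import *
plan(468.5,-93,4,np.radians(77.5))
E
```

```text
t: 17.85
ee_pos: [469.3, -93.3, 4.8]
orientation: [2.449, 1.966, 0.004]
ft_force: [-1.1, -0.4, 5.2]
width: 15.8
t 17.85 at [469.3 -93.3   4.8] yaw 77.5 w 15.8 F [-1.1 -0.4  5.2] j6 -1.58
 shift first (cm): [ 0.01 -0.08  0.08]  then turn [ 0.16 -0.08  0.  ] | turn first then shift [ 0.01 -0.08  0.08]
```

```bash
python3 -m inch '[{"tx":0,"ty":0,"tz":-1,"ax":0.16,"ay":-0.08,"az":0,"jaw":0},{"tx":0,"ty":0,"tz":-3.5,"ax":0,"ay":0,"az":0,"jaw":0},{"tx":0,"ty":0,"tz":-4,"ax":0,"ay":0,"az":-6.7,"jaw":0},{"tx":0,"ty":0,"tz":-1.5,"ax":0,"ay":0,"az":-6.6,"jaw":0},{"tx":0,"ty":0,"tz":0,"ax":0,"ay":0,"az":0,"jaw":0},{"tx":0,"ty":0,"tz":0,"ax":0,"ay":0,"az":0,"jaw":0}]'
python3 - <<'E'
from h import *
plan(608,139.5,60,np.radians(90.8))
E
```

```text
t: 18.6
ee_pos: [468.6, -93.1, 104.1]
orientation: [-2.207, -2.234, 0.001]
ft_force: [-0.7, -0.4, -0.5]
width: 16.1
t 18.6 at [468.6 -93.1 104.1] yaw 90.68 w 16.1 F [-0.7 -0.4 -0.5] j6 -1.8
 shift first (cm): [23.09 14.22  4.4 ]  then turn [-0.08 -0.02 -0.12] | turn first then shift [23.06 14.26  4.41]
```

```bash
python3 -m inch '[{"tx":3.5,"ty":2.1,"tz":0,"ax":0,"ay":0,"az":-0.12,"jaw":0},{"tx":5,"ty":3.1,"tz":0,"ax":0,"ay":0,"az":0,"jaw":0},{"tx":5,"ty":3.1,"tz":0,"ax":0,"ay":0,"az":0,"jaw":0},{"tx":5,"ty":3.1,"tz":0,"ax":0,"ay":0,"az":0,"jaw":0},{"tx":4.6,"ty":2.8,"tz":1,"ax":0,"ay":0,"az":0,"jaw":0},{"tx":0,"ty":0,"tz":3.4,"ax":0,"ay":0,"az":0,"jaw":0},{"tx":0,"ty":0,"tz":0,"ax":0,"ay":0,"az":0,"jaw":0},{"tx":0,"ty":0,"tz":0,"ax":0,"ay":0,"az":0,"jaw":0},{"tx":0,"ty":0,"tz":0,"ax":0,"ay":0,"az":0,"jaw":0},{"tx":0,"ty":0,"tz":0,"ax":0,"ay":0,"az":0,"jaw":0}]'
python3 - <<'E'
from h import *
plan(608,139.5,60,np.radians(90.8))
im,d,C=snap("w8"); cv2.imwrite("pics/w8.png",im[:,:,::-1]); P=cloud(d,C)
q=P[(P[...,2]>45)&(P[...,2]<75)&(P[...,0]<592)&(P[...,0]>540)&(abs(P[...,1]-139)<20)]
print('handle xmin',np.percentile(q[:,0],[0,.5,2]).round(1),'y',np.percentile(q[:,1],[1,99]).round(1),'z',np.median(q[:,2]).round(1), 'slope',np.degrees(np.polyfit(q[:,0],q[:,1],1)[0]).round(2))
for x in (570,575,580,585):
    q=P[(abs(P[...,0]-x)<1.5)&(P[...,2]>15)&(P[...,2]<40)&(abs(P[...,1]-139)<25)]; h=q[q[:,2]<28]; print(x,(h[:,1].min().round(1),h[:,1].max().round(1)) if len(h) else 0)
for x in (594,598,602):
    q=P[(abs(P[...,0]-x)<1.5)&(P[...,2]>15)&(P[...,2]<40)&(abs(P[...,1]-139)<49)]; h=q[q[:,2]<28]; print(x,(h[:,1].min().round(1),h[:,1].max().round(1)) if len(h) else 0)
for y in (133,136,139,142,110,115,165,170):
    q=P[(abs(P[...,1]-y)<1.5)&(P[...,0]>535)&(P[...,0]<600)&(P[...,2]<40)&(P[...,2]>15)]; print(y,[q[q[:,2]<l][:,0].min().round(1) if (q[:,2]<l).any() else None for l in (28,26,23)])
E
```

```text
t: 19.85
ee_pos: [608.0, 139.6, 61.6]
orientation: [2.204, 2.238, 0.002]
ft_force: [-0.3, -0.5, -0.7]
width: 15.7
t 19.85 at [608.  139.6  61.6] yaw 90.87 w 15.7 F [-0.3 -0.5 -0.7] j6 -1.38
 shift first (cm): [-0.01  0.    0.16]  then turn [ 0.06 -0.03  0.07] | turn first then shift [-0.01  0.    0.16]
handle xmin [552.7 552.9 553.5] y [133.1 148.6] z 69.4 slope 0.49
570 (np.float64(130.2), np.float64(155.1))
575 (np.float64(130.3), np.float64(155.8))
580 (np.float64(130.2), np.float64(156.5))
585 (np.float64(129.7), np.float64(155.0))
594 (np.float64(90.1), np.float64(185.0))
598 (np.float64(90.2), np.float64(187.0))
602 (np.float64(90.0), np.float64(186.6))
133 [np.float64(551.1), np.float64(552.6), np.float64(552.6)]
136 [np.float64(551.1), np.float64(552.5), np.float64(552.5)]
139 [np.float64(549.4), np.float64(552.5), np.float64(552.5)]
142 [np.float64(550.5), np.float64(552.5), np.float64(552.5)]
110 [np.float64(594.5), np.float64(594.5), np.float64(594.5)]
115 [np.float64(594.4), np.float64(594.4), np.float64(594.4)]
165 [np.float64(593.2), np.float64(593.2), np.float64(593.2)]
170 [np.float64(593.0), np.float64(593.0), np.float64(593.0)]
```

View pics/w8.png

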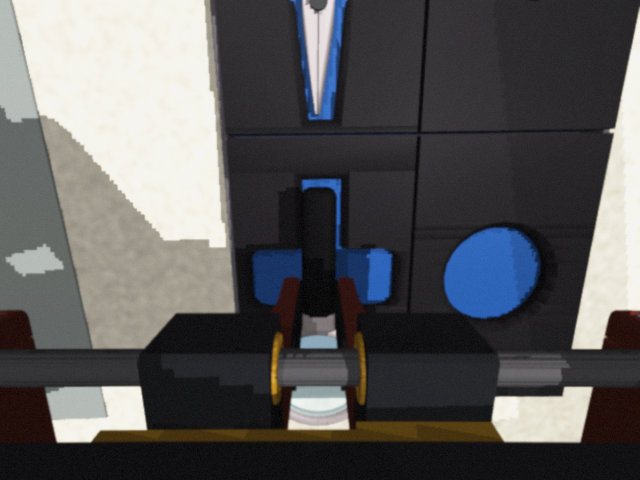

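Run:
```python
from h import *
z=np.load("w8.npz"); im=z['im']; C=(z['K'],z['D'],z['r'],z['t']); P=cloud(z['d'],C)
hsv=cv2.cvtColor(im,cv2.COLOR_RGB2HSV); b=(hsv[...,0]>100)&(hsv[...,0]<125)&(hsv[...,1]>100)
print('cam',(-cv2.Rodrigues(C[2])[0].T@C[3]).round(1))
for x in (556,565,575,585,596,600,604,608):
    q=P[b&(abs(P[...,0]-x)<1.2)&(abs(P[...,1]-139)<49)&(P[...,2]<40)]; 
    if len(q): print(x,q[:,1].min().round(1),q[:,1].max().round(1),'mid',((q[:,1].min()+q[:,1].max())/2).round(1),'z',np.median(q[:,2]).round(1))
q=P[b&(P[...,1]>200)&(P[...,2]<40)]; print('obj floor',np.percentile(q,[.5,99.5],0).round(1).tolist())
```

```text
cam [537.8 140.  223.7]
556 130.8 153.5 mid 142.1 z 22.2
565 151.2 153.5 mid 152.3 z 22.7
575 151.5 153.7 mid 152.6 z 22.2
585 129.8 154.3 mid 142.1 z 22.4
596 101.9 185.4 mid 143.7 z 22.0
600 101.2 185.6 mid 143.4 z 22.0
604 101.3 185.6 mid 143.4 z 22.0
608 101.3 185.8 mid 143.6 z 22.0
obj floor [[577.1, 216.1, 19.3], [636.6, 274.9, 28.2]]
```

Pocket and handle compared in the same picture: the pocket lies about +2 mm in x and +2 mm in y, and the foam is turned about +1° from the tool. I'll correct that and lower to the lip.

```bash
python3 -m inch '[{"tx":0.2,"ty":0.18,"tz":0,"ax":0.06,"ay":0,"az":-0.9,"jaw":0},{"tx":0,"ty":0,"tz":1,"ax":0,"ay":0,"az":0,"jaw":0},{"tx":0,"ty":0,"tz":1,"ax":0,"ay":0,"az":0,"jaw":0},{"tx":0,"ty":0,"tz":0.7,"ax":0,"ay":0,"az":0,"jaw":0},{"tx":0,"ty":0,"tz":0.3,"ax":0,"ay":0,"az":0,"jaw":0},{"tx":0,"ty":0,"tz":0.2,"ax":0,"ay":0,"az":0,"jaw":0},{"tx":0,"ty":0,"tz":0.2,"ax":0,"ay":0,"az":0,"jaw":0},{"tx":0,"ty":0,"tz":0,"ax":0,"ay":0,"az":0,"jaw":0},{"tx":0,"ty":0,"tz":0,"ax":0,"ay":0,"az":0,"jaw":0}]'
python3 - <<'E'
from h import *
plan(609.8,141.6,24.5,np.radians(91.8))
im,d,C=snap("w9"); P=cloud(d,C)
hsv=cv2.cvtColor(im,cv2.COLOR_RGB2HSV); b=(hsv[...,0]>100)&(hsv[...,0]<125)&(hsv[...,1]>100)
for x in (556,565,575,585,598,602):
    q=P[b&(abs(P[...,0]-x)<1.2)&(abs(P[...,1]-141)<49)&(P[...,2]<40)]
    k=P[(~b)&(abs(P[...,0]-x)<1.2)&(abs(P[...,1]-141)<14)&(P[...,2]<80)&(P[...,2]>33)]
    print(x,'blue',(q[:,1].min().round(1),q[:,1].max().round(1)) if len(q) else 0,'handle',(k[:,1].min().round(1),k[:,1].max().round(1),np.median(k[:,2]).round(1)) if len(k) else 0)
E
```

```text
t: 21.02
ee_pos: [609.3, 142.0, 26.7]
orientation: [-2.185, -2.256, 0.001]
ft_force: [0.7, -0.2, -0.7]
width: 15.6
t 21.02 at [609.3 142.   26.7] yaw 91.82 w 15.6 F [ 0.7 -0.2 -0.7] j6 -1.39
 shift first (cm): [-0.05  0.05  0.22]  then turn [-0.07 -0.01  0.02] | turn first then shift [-0.05  0.05  0.22]
556 blue (np.float64(130.7), np.float64(153.3)) handle (np.float64(135.6), np.float64(148.4), np.float64(34.2))
565 blue (np.float64(131.3), np.float64(153.5)) handle (np.float64(135.3), np.float64(149.2), np.float64(34.7))
575 blue (np.float64(131.5), np.float64(153.7)) handle (np.float64(135.5), np.float64(149.7), np.float64(34.8))
585 blue (np.float64(131.6), np.float64(154.0)) handle (np.float64(135.7), np.float64(149.6), np.float64(34.7))
598 blue (np.float64(101.1), np.float64(185.5)) handle (np.float64(127.0), np.float64(155.0), np.float64(57.6))
602 blue (np.float64(98.7), np.float64(185.9)) handle (np.float64(133.7), np.float64(153.1), np.float64(35.1))
```

```bash
python3 -m inch '[{"tx":0,"ty":0.03,"tz":0.15,"ax":0,"ay":0,"az":0,"jaw":0},{"tx":0,"ty":0,"tz":0.1,"ax":0,"ay":0,"az":0,"jaw":0},{"tx":0,"ty":0,"tz":0,"ax":0,"ay":0,"az":0,"jaw":0},{"tx":0,"ty":0,"tz":0,"ax":0,"ay":0,"az":0,"jaw":0.42},{"tx":0,"ty":0,"tz":0,"ax":0,"ay":0,"az":0,"jaw":0.42},{"tx":0,"ty":0,"tz":0,"ax":0,"ay":0,"az":0,"jaw":0.42},{"tx":0,"ty":0,"tz":-3,"ax":0,"ay":0,"az":0,"jaw":0.42},{"tx":0,"ty":0,"tz":-5,"ax":0,"ay":0,"az":0,"jaw":0.42},{"tx":0,"ty":4,"tz":-5,"ax":0,"ay":0,"az":0,"jaw":1},{"tx":0,"ty":5,"tz":0,"ax":0,"ay":0,"az":0,"jaw":1},{"tx":0,"ty":0,"tz":0,"ax":0,"ay":0,"az":0,"jaw":1},{"tx":0,"ty":0,"tz":0,"ax":0,"ay":0,"az":0,"jaw":1}]'
python3 - <<'E'
from h import *
im,d,C=snap("w10"); P=cloud(d,C); cv2.imwrite("pics/w10.png",im[:400,:,::-1])
for x in range(556,690,12):
    q=P[(abs(P[...,0]-x)<2)&(abs(P[...,1]-143)<32)&(P[...,2]<60)]
    if len(q): print(x,np.percentile(q[:,2],[5,50,95]).round(1))
for m in masks_of("wrist","objective")[:2]: print(m['score'],m['location'])
plan(600,-110,150,np.radians(0))
E
```

```text
t: 22.58
ee_pos: [697.5, 144.6, 151.6]
orientation: [-2.184, -2.254, 0.004]
ft_force: [0.2, -0.3, -0.4]
width: 73.1
556 [22.2 31.  32.7]
568 [22.4 31.2 33.5]
580 [22.3 31.1 33.6]
592 [21.2 23.4 33.4]
604 [21.  22.4 33.6]
616 [21.1 22.4 33.6]
628 [22.  29.9 32. ]
640 [27.4 29.3 30.8]
652 [27.8 29.1 30.7]
664 [26.7 29.1 30.8]
676 [24.3 30.1 31.5]
688 [29.7 31.  32.2]
0.81 [17.0, 129.5]
t 22.68 at [697.1 144.7 151.8] yaw 91.83 w 81.5 F [ 0.1 -0.6 -0.5] j6 -1.42
 shift first (cm): [-25.15 -10.51   0.23]  then turn [-0.17  0.19 91.83] | turn first then shift [-9.71 25.47  0.18]
```

View pics/w10.png

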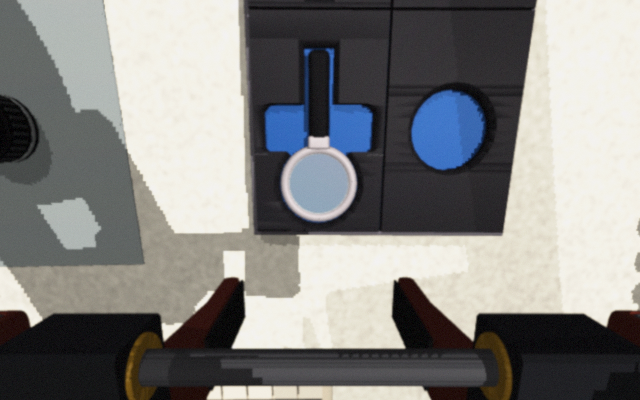

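The magnifier is fully home and flat: handle in its slot (318,95), ring seated (318,185). Now the objective. I'll hover with the camera over it.

```bash
python3 -c "
from h import *
plan(670,-118,150,np.radians(91.8))"
```

```text
t 22.68 at [697.1 144.7 151.8] yaw 91.83 w 81.5 F [ 0.1 -0.6 -0.5] j6 -1.42
 shift first (cm): [-26.17  -3.54   0.2 ]  then turn [-0.22  0.01  0.03] | turn first then shift [-26.17  -3.53   0.18]
```

```bash
python3 -m inch '[{"tx":-3.2,"ty":-0.54,"tz":0,"ax":-0.2,"ay":0,"az":0,"jaw":1},{"tx":-5,"ty":-0.7,"tz":0,"ax":0,"ay":0,"az":0,"jaw":1},{"tx":-5,"ty":-0.7,"tz":0,"ax":0,"ay":0,"az":0,"jaw":1},{"tx":-5,"ty":-0.7,"tz":0,"ax":0,"ay":0,"az":0,"jaw":1},{"tx":-5,"ty":-0.5,"tz":0,"ax":0,"ay":0,"az":0,"jaw":1},{"tx":-3,"ty":-0.4,"tz":0,"ax":0,"ay":0,"az":0,"jaw":1},{"tx":0,"ty":0,"tz":0,"ax":0,"ay":0,"az":0,"jaw":1},{"tx":0,"ty":0,"tz":0,"ax":0,"ay":0,"az":0,"jaw":1},{"tx":0,"ty":0,"tz":0,"ax":0,"ay":0,"az":0,"jaw":1}]'
python3 - <<'E'
from h import *
im,d,C=snap("w11"); P=cloud(d,C)
q=P[(abs(P[...,0]-616)<45)&(abs(P[...,1]+118)<40)&(P[...,2]>34)&(P[...,2]<45)]
print('cam',(-cv2.Rodrigues(C[2])[0].T@C[3]).round(1),len(q),'top',cv2.minEnclosingCircle(q[:,:2].astype(np.float32)),np.median(q,0),np.percentile(q,[.5,99.5],0))
q=P[(abs(P[...,0]-616)<45)&(abs(P[...,1]+118)<40)&(P[...,2]>28)&(P[...,2]<34)]
print('shoulder',cv2.minEnclosingCircle(q[:,:2].astype(np.float32)))
plan(616,-118,150,np.radians(91.8))
E
```

```text
t: 23.8
ee_pos: [671.5, -116.7, 152.5]
orientation: [2.184, 2.258, 0.002]
ft_force: [0.3, 0.4, -0.5]
width: 87.5
cam [ 601.2 -117.6  314.6] 2891 top ((615.7589721679688, -115.94452667236328), 24.52252769470215) [ 616.04806693 -116.87520634   37.28646594] [[ 594.26696306 -138.95072785   35.37542435]
 [ 638.80694687  -94.59132153   39.23194734]]
shoulder ((616.6294555664062, -116.9774169921875), 27.351699829101562)
t 23.85 at [ 671.6 -116.7  152.6] yaw 91.91 w 87.9 F [-0.1 -0.  -0.5] j6 -1.79
 shift first (cm): [ 0.06 -5.56  0.25]  then turn [ 0.1  -0.02  0.11] | turn first then shift [ 0.05 -5.56  0.26]
```

```bash
python3 -m inch '[{"tx":-0.07,"ty":-2.5,"tz":0,"ax":0.1,"ay":0,"az":0.1,"jaw":1},{"tx":-0.07,"ty":-3.02,"tz":1,"ax":0,"ay":0,"az":0,"jaw":1},{"tx":0,"ty":0,"tz":4,"ax":0,"ay":0,"az":0,"jaw":1},{"tx":0,"ty":0,"tz":4,"ax":0,"ay":0,"az":0,"jaw":1},{"tx":0,"ty":0,"tz":0,"ax":0,"ay":0,"az":0,"jaw":1},{"tx":0,"ty":0,"tz":0,"ax":0,"ay":0,"az":0,"jaw":1},{"tx":0,"ty":0,"tz":0,"ax":0,"ay":0,"az":0,"jaw":1}]'
python3 - <<'E'
from h import *
plan(616.3,-118.2,14,np.radians(91.8))
E
```

```text
t: 24.72
ee_pos: [617.9, -121.3, 64.4]
orientation: [2.186, 2.253, 0.003]
ft_force: [-0.1, 0.4, 0.0]
width: 87.9
t 24.73 at [ 617.9 -121.3   64.4] yaw 91.75 w 87.9 F [-0.1  0.4  0. ] j6 -1.81
 shift first (cm): [ 0.31 -0.17  5.04]  then turn [ 0.18  0.03 -0.05] | turn first then shift [ 0.31 -0.15  5.04]
```

```bash
python3 -m inch '[{"tx":0.22,"ty":-0.1,"tz":0,"ax":0.15,"ay":0,"az":0,"jaw":1},{"tx":0,"ty":0,"tz":2.5,"ax":0,"ay":0,"az":0,"jaw":1},{"tx":0,"ty":0,"tz":1.7,"ax":0,"ay":0,"az":0,"jaw":1},{"tx":0,"ty":0,"tz":0.75,"ax":0,"ay":0,"az":0,"jaw":1},{"tx":0,"ty":0,"tz":0,"ax":0,"ay":0,"az":0,"jaw":1},{"tx":0,"ty":0,"tz":0,"ax":0,"ay":0,"az":0,"jaw":1},{"tx":0,"ty":0,"tz":0,"ax":0,"ay":0,"az":0,"jaw":0.75}]'
python3 - <<'E'
from h import *
plan(616.3,-118.2,14,np.radians(91.8))
E
```

```text
t: 25.6
ee_pos: [615.8, -119.2, 13.7]
orientation: [-2.187, -2.254, 0.002]
ft_force: [-0.4, -0.6, 0.0]
width: 81.1
t 25.6 at [ 615.8 -119.2   13.7] yaw 91.72 w 81.1 F [-0.4 -0.6  0. ] j6 -1.81
 shift first (cm): [ 0.1   0.06 -0.03]  then turn [-0.07  0.   -0.08] | turn first then shift [ 0.1   0.06 -0.03]
```

```bash
python3 -m inch '[{"tx":0.08,"ty":0,"tz":0,"ax":0,"ay":0,"az":0,"jaw":0.7},{"tx":0,"ty":0,"tz":0,"ax":0,"ay":0,"az":0,"jaw":0.62},{"tx":0,"ty":0,"tz":0,"ax":0,"ay":0,"az":0,"jaw":0.5},{"tx":0,"ty":0,"tz":0,"ax":0,"ay":0,"az":0,"jaw":0.5},{"tx":0,"ty":0,"tz":0,"ax":0,"ay":0,"az":0,"jaw":0.5},{"tx":0,"ty":0,"tz":-1,"ax":0,"ay":0,"az":0,"jaw":0.5},{"tx":0,"ty":0,"tz":-2,"ax":0,"ay":0,"az":0,"jaw":0.5},{"tx":0,"ty":0,"tz":-3,"ax":0,"ay":0,"az":0,"jaw":0.5},{"tx":0,"ty":0,"tz":-2.5,"ax":0,"ay":0,"az":0,"jaw":0.5},{"tx":0,"ty":0,"tz":0,"ax":0,"ay":0,"az":0,"jaw":0.5},{"tx":0,"ty":0,"tz":0,"ax":0,"ay":0,"az":0,"jaw":0.5}]'
python3 - <<'E'
from h import *
plan(607,243,100,np.radians(91.8))
E
```

```text
t: 26.98
ee_pos: [615.1, -118.2, 98.0]
orientation: [-2.186, -2.253, 0.003]
ft_force: [-0.6, 0.4, -3.0]
width: 53.4
t 26.98 at [ 615.1 -118.2   98. ] yaw 91.72 w 53.4 F [-0.6  0.4 -3. ] j6 -1.81
 shift first (cm): [36.13  0.27 -0.19]  then turn [-0.15 -0.01 -0.08] | turn first then shift [36.13  0.32 -0.2 ]
```

```bash
python3 - <<'E'
from h import *
z=np.load("scenec.npz"); P=cloud(z['d'],(z['K'],z['D'],z['r'],z['t'])); 
for x in range(560,860,50): print(x,[(lambda q: int(np.percentile(q,98)) if len(q) else -1)(P[...,2][(abs(P[...,0]-x-25)<25)&(abs(P[...,1]-y-25)<25)]) for y in range(200,500,50)])
E
python3 -m inch '[{"tx":2.5,"ty":0.3,"tz":0,"ax":-0.1,"ay":0,"az":-0.08,"jaw":0.5},{"tx":4.5,"ty":0.6,"tz":0,"ax":0,"ay":0,"az":0,"jaw":0.5},{"tx":5,"ty":0.6,"tz":0,"ax":0,"ay":0,"az":0,"jaw":0.5},{"tx":5,"ty":0.6,"tz":0,"ax":0,"ay":0,"az":0,"jaw":0.5},{"tx":5,"ty":0.6,"tz":0,"ax":0,"ay":0,"az":0,"jaw":0.5},{"tx":4,"ty":0.5,"tz":0,"ax":0,"ay":0,"az":0,"jaw":0.5},{"tx":2,"ty":0.3,"tz":0,"ax":0,"ay":0,"az":0,"jaw":0.5}]'
```

```text
560 [30, 30, 0, 0, 0, 0]
610 [31, 31, 0, 0, 0, 116]
660 [31, 30, 0, 0, 0, 118]
710 [0, 0, 0, 0, 0, 116]
760 [1, 1, 0, 0, 0, 0]
810 [0, 0, 1, 0, 0, 0]
t: 27.85
ee_pos: [640.8, 164.5, 96.6]
orientation: [-2.183, -2.257, 0.003]
ft_force: [-0.7, -0.1, -1.6]
width: 53.3
```

```bash
python3 -m inch '[{"tx":2,"ty":0.6,"tz":0,"ax":0,"ay":0,"az":0,"jaw":0.5},{"tx":3,"ty":1.5,"tz":0,"ax":0,"ay":0,"az":0,"jaw":0.5},{"tx":2.5,"ty":0.9,"tz":0,"ax":0,"ay":0,"az":0,"jaw":0.5},{"tx":0,"ty":0,"tz":0,"ax":0,"ay":0,"az":0,"jaw":0.5},{"tx":0,"ty":0,"tz":0,"ax":0,"ay":0,"az":0,"jaw":0.5},{"tx":0,"ty":0,"tz":0,"ax":0,"ay":0,"az":0,"jaw":0.5}]'
cat > rnd.py <<'E'
from h import *
def rnd(nm,x0,y0,rad):
    im,d,C=snap(nm); P=cloud(d,C); cam=(-cv2.Rodrigues(C[2])[0].T@C[3])
    hsv=cv2.cvtColor(im,cv2.COLOR_RGB2HSV); b=(hsv[...,0]>100)&(hsv[...,0]<125)&(hsv[...,1]>100)
    q=P[b&(np.hypot(P[...,0]-x0,P[...,1]-y0)<rad)&(P[...,2]<40)]
    lo,hi=np.percentile(q,[.3,99.7],0); (c,r)=cv2.minEnclosingCircle(q[:,:2].astype(np.float32))
    print('cam',cam.round(1),'n',len(q),'lo',lo.round(1),'hi',hi.round(1),'mid',((lo+hi)/2).round(1),'circ',np.round(c,1),round(r,1))
    h=P[(np.hypot(P[...,0]-x0,P[...,1]-y0)<rad)&(P[...,2]<28.3)]; lo,hi=np.percentile(h,[.3,99.7],0); print('hole lo',lo.round(1),'hi',hi.round(1),'mid',((lo+hi)/2).round(1))
E
python3 - <<'E'
from rnd import *
rnd("w12",607,244,45); plan(607,243,100,np.radians(91.8))
z=np.load("w12.npz"); P=cloud(z['d'],(z['K'],z['D'],z['r'],z['t'])); o=get_obs()['ee_pos']
q=P[(np.hypot(P[...,0]-o[0],P[...,1]-o[1])<45)&(P[...,2]>o[2]+2)&(P[...,2]<o[2]+26)]; print('held',len(q),np.percentile(q,[1,99],0).round(1))
E
```

```text
t: 28.6
ee_pos: [669.1, 237.3, 97.9]
orientation: [-2.187, -2.254, 0.002]
ft_force: [0.6, -1.0, -1.7]
width: 52.8
cam [599.3 236.7 260.1] n 6869 lo [577.8 216.   19.2] hi [636.7 275.   27.9] mid [607.2 245.5  23.5] circ [605.9 246. ] 31.3
hole lo [576.8 215.4  19.2] hi [637.7 275.9  28.3] mid [607.3 245.7  23.7]
t 28.65 at [669.1 237.4  98. ] yaw 91.74 w 52.8 F [-0.1 -0.1 -1.7] j6 -1.28
 shift first (cm): [ 0.74 -6.19 -0.19]  then turn [-0.07  0.01 -0.06] | turn first then shift [ 0.75 -6.19 -0.2 ]
held 11073 [[643.7 205.7 101.3]
 [681.7 271.4 123.3]]
```

```bash
python3 -m inch '[{"tx":0.3,"ty":-3,"tz":0,"ax":0,"ay":0,"az":0,"jaw":0.5},{"tx":0.45,"ty":-3.35,"tz":1,"ax":0,"ay":0,"az":0,"jaw":0.5},{"tx":0,"ty":0,"tz":3.6,"ax":0,"ay":0,"az":0,"jaw":0.5},{"tx":0,"ty":0,"tz":0,"ax":0,"ay":0,"az":0,"jaw":0.5},{"tx":0,"ty":0,"tz":0,"ax":0,"ay":0,"az":0,"jaw":0.5},{"tx":0,"ty":0,"tz":0,"ax":0,"ay":0,"az":0,"jaw":0.5}]'
python3 - <<'E'
from h import *
im,d,C=snap("w13"); P=cloud(d,C); cv2.imwrite("pics/w13.png",im[150:400,280:440,::-1].repeat(2,0).repeat(2,1) if 0 else im[:400,120:520,::-1].repeat(2,0).repeat(2,1)[200:,:])
plan(605.7,243.4,52,np.radians(91.8)); print('cam',(-cv2.Rodrigues(C[2])[0].T@C[3]).round(1))
hsv=cv2.cvtColor(im,cv2.COLOR_RGB2HSV); b=(hsv[...,0]>100)&(hsv[...,0]<125)&(hsv[...,1]>100)
q=P[b&(np.hypot(P[...,0]-606,P[...,1]-244)<45)&(P[...,2]<40)]
print('blue',len(q),np.percentile(q,[.5,99.5],0).round(1) if len(q) else 0)
q=P[(np.hypot(P[...,0]-606,P[...,1]-244)<45)&(P[...,2]<76)&(P[...,2]>38)&(P[...,0]<604)]
for x in (582,586,590,594,598): s=q[abs(q[:,0]-x)<1]; print(x,np.percentile(s[:,1],[1,99]).round(1),np.percentile(s[:,1],[1,99]).mean().round(1)) if len(s)>5 else 0
E
```

```text
t: 29.4
ee_pos: [606.9, 244.2, 53.5]
orientation: [2.186, 2.255, 0.003]
ft_force: [0.2, -0.3, -1.6]
width: 53.2
t 29.45 at [606.7 244.2  53.4] yaw 91.78 w 53.2 F [-0.1  0.1 -1.9] j6 -1.24
 shift first (cm): [-0.08 -0.11  0.14]  then turn [ 0.08 -0.05 -0.02] | turn first then shift [-0.08 -0.11  0.14]
cam [536.6 243.4 215.5]
blue 1726 [[576.9 215.7  19.4]
 [607.9 274.9  28.4]]
582 [236.6 256.1] 246.4
586 [229.8 261.9] 245.9
590 [225.1 266.4] 245.7
594 [222.8 280.9] 251.9
598 [216.7 272.4] 244.6
```

View pics/w13.png

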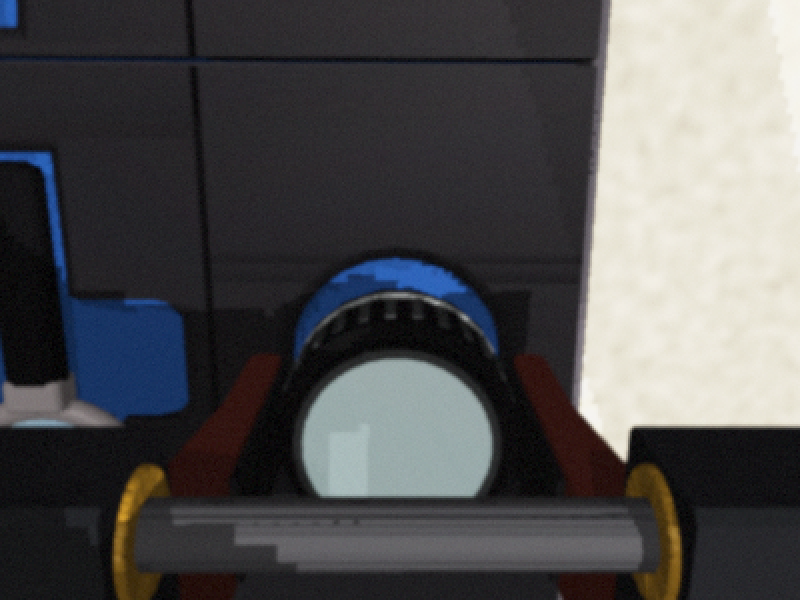

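The front of the objective (395,295) is centred over the pocket arc (395,258). Lowering.

```bash
python3 -m inch '[{"tx":-0.05,"ty":0.02,"tz":0,"ax":0.05,"ay":0,"az":0,"jaw":0.5},{"tx":0,"ty":0,"tz":0.7,"ax":0,"ay":0,"az":0,"jaw":0.5},{"tx":0,"ty":0,"tz":0.6,"ax":0,"ay":0,"az":0,"jaw":0.5},{"tx":0,"ty":0,"tz":0.3,"ax":0,"ay":0,"az":0,"jaw":0.5},{"tx":0,"ty":0,"tz":0.15,"ax":0,"ay":0,"az":0,"jaw":0.5},{"tx":0,"ty":0,"tz":0.1,"ax":0,"ay":0,"az":0,"jaw":0.5},{"tx":0,"ty":0,"tz":0,"ax":0,"ay":0,"az":0,"jaw":0.5},{"tx":0,"ty":0,"tz":0,"ax":0,"ay":0,"az":0,"jaw":0.5}]'
python3 - <<'E'
from h import *
plan(606.6,243.6,33,np.radians(91.8))
E
```

```text
t: 30.45
ee_pos: [605.9, 243.6, 33.8]
orientation: [-2.186, -2.255, 0.001]
ft_force: [0.5, 0.3, -1.9]
width: 53.4
t 30.45 at [605.9 243.6  33.8] yaw 91.8 w 53.4 F [ 0.5  0.3 -1.9] j6 -1.24
 shift first (cm): [-0.    0.07  0.08]  then turn [-0.07 -0.01  0.  ] | turn first then shift [-0.    0.07  0.08]
```

```bash
python3 -m inch '[{"tx":0,"ty":0.05,"tz":0.05,"ax":0,"ay":0,"az":0,"jaw":0.5},{"tx":0,"ty":0,"tz":0.06,"ax":0,"ay":0,"az":0,"jaw":0.5},{"tx":0,"ty":0,"tz":0,"ax":0,"ay":0,"az":0,"jaw":0.5}]'; python3 -m inch '[{"tx":0,"ty":0,"tz":0,"ax":0,"ay":0,"az":0,"jaw":0.62},{"tx":0,"ty":0,"tz":0,"ax":0,"ay":0,"az":0,"jaw":0.7},{"tx":0,"ty":0,"tz":0,"ax":0,"ay":0,"az":0,"jaw":0.9},{"tx":0,"ty":0,"tz":0,"ax":0,"ay":0,"az":0,"jaw":0.9},{"tx":0,"ty":0,"tz":-2,"ax":0,"ay":0,"az":0,"jaw":0.9},{"tx":0,"ty":0,"tz":-4,"ax":0,"ay":0,"az":0,"jaw":0.9},{"tx":0,"ty":2,"tz":-4,"ax":0,"ay":0,"az":0,"jaw":0.9},{"tx":0,"ty":4,"tz":-2,"ax":0,"ay":0,"az":0,"jaw":0.9},{"tx":0,"ty":0,"tz":0,"ax":0,"ay":0,"az":0,"jaw":0.9},{"tx":0,"ty":0,"tz":0,"ax":0,"ay":0,"az":0,"jaw":0.9}]';  python3 - <<'E'
from h import *
im,d,C=snap("w14"); P=cloud(d,C)
q=P[(np.hypot(P[...,0]-607,P[...,1]-244)<40)&(P[...,2]>45)&(P[...,2]<80)]
A=np.linalg.lstsq(np.c_[q[:,0]-607,q[:,1]-244,np.ones(len(q))],q[:,2],rcond=None)[0]
print('obj top',len(q),np.median(q,0).round(1),np.percentile(q,[1,99],0).round(1),'plane',A.round(3))
t=P[(np.hypot(P[...,0]-607,P[...,1]-244)<60)&(np.hypot(P[...,0]-607,P[...,1]-244)>40)&(P[...,2]>25)&(P[...,2]<35)]; print('foam top',np.median(t[:,2]).round(1))
plan(460,-200,150,np.radians(91.8))
E
```

```text
t: 30.82
ee_pos: [606.2, 243.6, 32.5]
orientation: [-2.185, -2.255, 0.002]
ft_force: [0.3, -0.5, -3.0]
width: 53.4
t: 32.08
ee_pos: [665.4, 245.2, 152.4]
orientation: [-2.185, -2.255, 0.003]
ft_force: [-0.7, 0.4, -0.6]
width: 79.1
obj top 4286 [606.5 245.4  56.1] [[582.3 220.5  49.5]
 [632.4 270.4  57.9]] plane [ 9.0000e-03 -0.0000e+00  5.5131e+01]
foam top 31.0
t 32.12 at [664.8 245.2 151.8] yaw 91.81 w 79.1 F [-1.2 -0.1 -0.7] j6 -1.27
 shift first (cm): [-43.85 -21.88   0.28]  then turn [-0.21  0.02  0.01] | turn first then shift [-43.86 -21.87   0.18]
```

```bash
python3 -c "
from h import *
plan(525,-278,150,np.radians(91.8))"; python3 -m inch '[{"tx":-3,"ty":-0.8,"tz":0,"ax":-0.2,"ay":0,"az":0,"jaw":0.9},{"tx":-5,"ty":-1.5,"tz":0,"ax":0,"ay":0,"az":0,"jaw":0.8},{"tx":-5,"ty":-1.5,"tz":0,"ax":0,"ay":0,"az":0,"jaw":0.8},{"tx":-5,"ty":-1.5,"tz":0,"ax":0,"ay":0,"az":0,"jaw":0.8},{"tx":-5,"ty":-1.5,"tz":0,"ax":0,"ay":0,"az":0,"jaw":0.8},{"tx":-5,"ty":-1.5,"tz":0,"ax":0,"ay":0,"az":0,"jaw":0.8},{"tx":-5,"ty":-1.5,"tz":0,"ax":0,"ay":0,"az":0,"jaw":0.8},{"tx":-5,"ty":-1.5,"tz":0,"ax":0,"ay":0,"az":0,"jaw":0.8},{"tx":-5,"ty":-1.5,"tz":0,"ax":0,"ay":0,"az":0,"jaw":0.8},{"tx":-5,"ty":-1.4,"tz":0,"ax":0,"ay":0,"az":0,"jaw":0.8},{"tx":-3.9,"ty":-1.1,"tz":0,"ax":0,"ay":0,"az":0,"jaw":0.8}]'; python3 -m inch '[{"tx":0,"ty":0,"tz":0,"ax":0,"ay":0,"az":0,"jaw":0.8},{"tx":0,"ty":0,"tz":0,"ax":0,"ay":0,"az":0,"jaw":0.8}]'
python3 - <<'E'
from h import *
im,d,C=snap("w15"); P=cloud(d,C); print('cam',(-cv2.Rodrigues(C[2])[0].T@C[3]).round(1))
near=(np.hypot(P[...,0]-460,P[...,1]+278)<45)
for a,b in((51,60),(44,51),(30,44)):
    q=P[near&(P[...,2]>a)&(P[...,2]<b)]
    if len(q)>5: print(a,b,len(q),np.median(q,0).round(1),cv2.minEnclosingCircle(q[:,:2].astype(np.float32)),np.percentile(q,[1,99],0)[:,:2].round(1).tolist())
for m in masks_of("wrist","eyepiece")[:2]: print(m['score'],m['location'])
plan(460,-278,70,np.radians(91.8))
E
```

```text
t 32.12 at [664.8 245.2 151.8] yaw 91.81 w 79.1 F [-1.2 -0.1 -0.7] j6 -1.27
 shift first (cm): [-51.85 -15.63   0.26]  then turn [-0.21  0.02  0.01] | turn first then shift [-51.86 -15.62   0.18]
t: 33.5
ee_pos: [527.8, -278.9, 151.3]
orientation: [-2.186, -2.255, -0.002]
ft_force: [1.1, -0.2, -0.1]
width: 70.2
t: 33.75
ee_pos: [529.0, -276.9, 151.4]
orientation: [-2.186, -2.255, -0.002]
ft_force: [0.1, 0.4, -0.2]
width: 70.3
cam [ 458.9 -277.9  313.5]
51 60 1919 [ 457.  -272.7   56.3] ((457.0697937011719, -272.6811828613281), 17.737125396728516) [[441.1, -289.0], [473.1, -256.5]]
44 51 465 [ 456.3 -273.4   48.3] ((457.2452697753906, -272.6821594238281), 19.84156608581543) [[437.9, -292.3], [476.5, -253.6]]
0.76 [326.5, 147.8]
t 33.85 at [ 529.6 -276.6  151.7] yaw 91.88 w 70.5 F [-0.4  0.2  0.2] j6 -2.11
 shift first (cm): [ 0.08 -6.97  8.16]  then turn [ 0.06 -0.05  0.08] | turn first then shift [ 0.07 -6.96  8.17]
```

```bash
python3 -m inch '[{"tx":0,"ty":-3.5,"tz":0,"ax":0,"ay":0,"az":0.08,"jaw":0.8},{"tx":0.02,"ty":-3.72,"tz":0,"ax":0,"ay":0,"az":0,"jaw":0.8},{"tx":0,"ty":0,"tz":4,"ax":0,"ay":0,"az":0,"jaw":0.8},{"tx":0,"ty":0,"tz":3.6,"ax":0,"ay":0,"az":0,"jaw":0.8},{"tx":0,"ty":0,"tz":0,"ax":0,"ay":0,"az":0,"jaw":0.8},{"tx":0,"ty":0,"tz":0,"ax":0,"ay":0,"az":0,"jaw":0.8},{"tx":0,"ty":0,"tz":0,"ax":0,"ay":0,"az":0,"jaw":0.8}]'
python3 - <<'E'
from h import *
plan(457,-274.1,27.5,np.radians(91.8))
E
```

```text
t: 34.72
ee_pos: [458.9, -280.3, 77.3]
orientation: [2.185, 2.253, 0.003]
ft_force: [-0.5, -0.5, -0.2]
width: 70.2
t 34.73 at [ 458.9 -280.3   77.3] yaw 91.75 w 70.2 F [-0.5 -0.5 -0.2] j6 -2.17
 shift first (cm): [ 0.63 -0.19  4.98]  then turn [ 0.23  0.07 -0.05] | turn first then shift [ 0.63 -0.17  4.98]
```

```bash
python3 -m inch '[{"tx":0.5,"ty":-0.12,"tz":0,"ax":0.15,"ay":0,"az":0,"jaw":0.8},{"tx":0,"ty":0,"tz":0,"ax":0,"ay":0,"az":0,"jaw":0.8},{"tx":0,"ty":0,"tz":2,"ax":0,"ay":0,"az":0,"jaw":0.8},{"tx":0,"ty":0,"tz":2,"ax":0,"ay":0,"az":0,"jaw":0.8},{"tx":0,"ty":0,"tz":0.8,"ax":0,"ay":0,"az":0,"jaw":0.8},{"tx":0,"ty":0,"tz":0,"ax":0,"ay":0,"az":0,"jaw":0.8},{"tx":0,"ty":0,"tz":0,"ax":0,"ay":0,"az":0,"jaw":0.8},{"tx":0,"ty":0,"tz":0,"ax":0,"ay":0,"az":0,"jaw":0.8}]'
python3 - <<'E'
from h import *
plan(457,-274.1,27.5,np.radians(91.8))
E
```

```text
t: 35.72
ee_pos: [456.8, -275.4, 28.6]
orientation: [2.187, 2.254, -0.0]
ft_force: [-0.4, -0.1, 0.2]
width: 70.0
t 35.73 at [ 456.8 -275.4   28.6] yaw 91.72 w 70.0 F [-0.4 -0.1  0.2] j6 -2.17
 shift first (cm): [0.13 0.02 0.11]  then turn [ 0.02  0.03 -0.08] | turn first then shift [0.13 0.02 0.11]
```

```bash
python3 -m inch '[{"tx":0.12,"ty":0,"tz":0.08,"ax":0,"ay":0,"az":0,"jaw":0.7},{"tx":0,"ty":0,"tz":0,"ax":0,"ay":0,"az":0,"jaw":0.6},{"tx":0,"ty":0,"tz":0,"ax":0,"ay":0,"az":0,"jaw":0.53},{"tx":0,"ty":0,"tz":0,"ax":0,"ay":0,"az":0,"jaw":0.48},{"tx":0,"ty":0,"tz":0,"ax":0,"ay":0,"az":0,"jaw":0.43},{"tx":0,"ty":0,"tz":0,"ax":0,"ay":0,"az":0,"jaw":0.3},{"tx":0,"ty":0,"tz":0,"ax":0,"ay":0,"az":0,"jaw":0.3},{"tx":0,"ty":0,"tz":0,"ax":0,"ay":0,"az":0,"jaw":0.3}]'
python3 - <<'E'
from h import *
plan(457,-274.1,27.5,np.radians(91.8))
E
```

```text
t: 36.72
ee_pos: [456.4, -273.9, 27.1]
orientation: [-2.187, -2.254, 0.0]
ft_force: [-0.6, 0.7, -0.1]
width: 39.6
t 36.73 at [ 456.4 -273.9   27.1] yaw 91.72 w 39.6 F [-0.6  0.7 -0.1] j6 -2.16
 shift first (cm): [-0.02  0.06 -0.04]  then turn [-0.03 -0.01 -0.08] | turn first then shift [-0.02  0.06 -0.04]
```

```bash
python3 -m inch '[{"tx":0,"ty":0,"tz":-1,"ax":0,"ay":0,"az":0,"jaw":0.3},{"tx":0,"ty":0,"tz":-2.5,"ax":0,"ay":0,"az":0,"jaw":0.3},{"tx":0,"ty":0,"tz":-3.5,"ax":0,"ay":0,"az":0,"jaw":0.3},{"tx":0,"ty":0,"tz":-2.5,"ax":0,"ay":0,"az":-0.08,"jaw":0.3},{"tx":0,"ty":0,"tz":0,"ax":0,"ay":0,"az":0,"jaw":0.3}]'; python3 -c "
from h import *
plan(510,238,122,np.radians(91.8))"; python3 -m inch '[{"tx":2,"ty":0.2,"tz":0,"ax":0,"ay":0,"az":0,"jaw":0.3},{"tx":3.5,"ty":0.3,"tz":0,"ax":0,"ay":0,"az":0,"jaw":0.3},{"tx":5,"ty":0.4,"tz":0,"ax":0,"ay":0,"az":0,"jaw":0.3},{"tx":5,"ty":0.4,"tz":0,"ax":0,"ay":0,"az":0,"jaw":0.3},{"tx":5,"ty":0.4,"tz":0,"ax":0,"ay":0,"az":0,"jaw":0.3},{"tx":5,"ty":0.4,"tz":0,"ax":0,"ay":0,"az":0,"jaw":0.3},{"tx":5,"ty":0.4,"tz":0,"ax":0,"ay":0,"az":0,"jaw":0.3},{"tx":5,"ty":0.4,"tz":0,"ax":0,"ay":0,"az":0,"jaw":0.3},{"tx":5,"ty":0.4,"tz":0,"ax":0,"ay":0,"az":0,"jaw":0.3},{"tx":5,"ty":0.4,"tz":0,"ax":0,"ay":0,"az":0,"jaw":0.3},{"tx":3.5,"ty":0.2,"tz":0,"ax":0,"ay":0,"az":0,"jaw":0.3},{"tx":2,"ty":0.2,"tz":0,"ax":0,"ay":0,"az":0,"jaw":0.3}]'; python3 -c "
from h import *
plan(510,238,122,np.radians(91.8))"
```

```text
t: 37.35
ee_pos: [457.6, -274.6, 124.2]
orientation: [2.184, 2.253, 0.001]
ft_force: [-0.4, 0.2, -1.1]
width: 39.3
t 37.35 at [ 457.6 -274.6  124.2] yaw 91.8 w 39.3 F [-0.4  0.2 -1.1] j6 -2.16
 shift first (cm): [51.07  6.85  0.13]  then turn [0.17 0.13 0.  ] | turn first then shift [51.07  6.85  0.22]
t: 38.85
ee_pos: [479.6, 238.9, 120.8]
orientation: [-2.183, -2.257, 0.004]
ft_force: [0.6, 0.4, -0.7]
width: 39.4
t 38.85 at [479.6 238.9 120.8] yaw 91.93 w 39.4 F [ 0.6  0.4 -0.7] j6 -1.17
 shift first (cm): [-0.19  3.04 -0.13]  then turn [-0.18  0.05  0.13] | turn first then shift [-0.18  3.04 -0.12]
```

```bash
python3 -m inch '[{"tx":-0.1,"ty":1.5,"tz":0,"ax":-0.1,"ay":0,"az":0.1,"jaw":0.3},{"tx":0,"ty":1.5,"tz":0,"ax":0,"ay":0,"az":0,"jaw":0.3},{"tx":0,"ty":0,"tz":0,"ax":0,"ay":0,"az":0,"jaw":0.3},{"tx":0,"ty":0,"tz":0,"ax":0,"ay":0,"az":0,"jaw":0.3},{"tx":0,"ty":0,"tz":0,"ax":0,"ay":0,"az":0,"jaw":0.3}]'
python3 - <<'E'
from rnd import *
rnd("w16",446,240,27); plan(445.5,239,75,np.radians(91.8))
z=np.load("w16.npz"); P=cloud(z['d'],(z['K'],z['D'],z['r'],z['t'])); o=get_obs()['ee_pos']
q=P[(np.hypot(P[...,0]-o[0],P[...,1]-o[1])<30)&(P[...,2]>o[2]-26)&(P[...,2]<o[2]-1)&(P[...,0]<o[0])]; print('tube',len(q),np.percentile(q,[2,98],0).round(1) if len(q) else 0)
E
```

```text
t: 39.48
ee_pos: [511.1, 236.4, 122.1]
orientation: [2.189, 2.253, 0.001]
ft_force: [-0.9, 0.4, -0.5]
width: 39.4
cam [441.  235.9 284.2] n 2028 lo [427.4 223.4  11.1] hi [462.8 258.9  28.1] mid [445.1 241.1  19.6] circ [444.5 241.2] 18.7
hole lo [426.6 222.4  11.1] hi [463.7 260.   28.3] mid [445.2 241.2  19.7]
t 39.52 at [511.1 236.6 122.2] yaw 91.67 w 39.4 F [ 0.3  0.4 -0.8] j6 -1.19
 shift first (cm): [ 0.43 -6.55  4.71]  then turn [ 0.04 -0.   -0.13] | turn first then shift [ 0.44 -6.55  4.72]
tube 130 [[493.1 227.4  98.6]
 [500.8 247.5 121.1]]
```

```bash
python3 -m inch '[{"tx":0.2,"ty":-3.3,"tz":0,"ax":0,"ay":0,"az":-0.1,"jaw":0.3},{"tx":0.25,"ty":-3.3,"tz":1,"ax":0,"ay":0,"az":0,"jaw":0.3},{"tx":0,"ty":0,"tz":3,"ax":0,"ay":0,"az":0,"jaw":0.3},{"tx":0,"ty":0,"tz":1.9,"ax":0,"ay":0,"az":0,"jaw":0.3},{"tx":0,"ty":0,"tz":0,"ax":0,"ay":0,"az":0,"jaw":0.3},{"tx":0,"ty":0,"tz":0,"ax":0,"ay":0,"az":0,"jaw":0.3},{"tx":0,"ty":0,"tz":0,"ax":0,"ay":0,"az":0,"jaw":0.3}]'
python3 - <<'E'
from h import *
im,d,C=snap("w17"); P=cloud(d,C); cv2.imwrite("pics/w17.png",im[100:400,120:520,::-1].repeat(2,0).repeat(2,1))
plan(444.6,239.3,60,np.radians(91.8)); print('cam',(-cv2.Rodrigues(C[2])[0].T@C[3]).round(1))
hsv=cv2.cvtColor(im,cv2.COLOR_RGB2HSV); b=(hsv[...,0]>100)&(hsv[...,0]<125)&(hsv[...,1]>100)
q=P[b&(np.hypot(P[...,0]-445,P[...,1]-240)<30)&(P[...,2]<40)]
print('blue',len(q),np.percentile(q,[.5,99.5],0).round(1) if len(q) else 0)
for a,bb in ((30,56),(56,62),(62,80),(80,95)):
    q=P[(np.hypot(P[...,0]-445,P[...,1]-240)<27)&(P[...,2]<bb)&(P[...,2]>a)&(P[...,0]<444)]
    if len(q)>5: print(a,bb,len(q),np.percentile(q,[1,99],0).round(1).tolist())
E
```

```text
t: 40.4
ee_pos: [446.0, 239.8, 64.0]
orientation: [2.186, 2.255, 0.004]
ft_force: [-0.7, -0.5, -1.0]
width: 39.6
t 40.45 at [445.9 239.8  63.9] yaw 91.8 w 39.5 F [ 0.5  0.  -1.5] j6 -1.13
 shift first (cm): [-0.04 -0.13  0.39]  then turn [ 0.14 -0.05 -0.  ] | turn first then shift [-0.04 -0.13  0.39]
cam [375.6 239.  225.9]
blue 903 [[427.1 223.4  11.5]
 [448.5 261.9  31. ]]
30 56 1379 [[418.6, 214.2, 30.0], [443.6, 265.6, 46.2]]
62 80 1290 [[426.8, 215.3, 63.3], [442.7, 264.1, 79.8]]
80 95 4016 [[427.2, 216.0, 80.5], [443.8, 263.4, 94.5]]
```

View pics/w17.png

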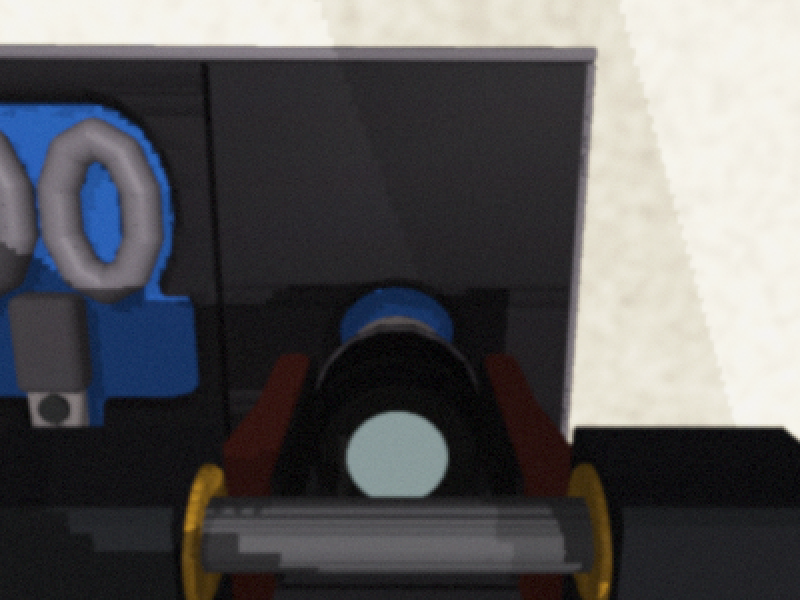

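The housing and the pocket arc are both centred at column 397, so the eyepiece is aligned. Lowering in two stages.

```bash
python3 -m inch '[{"tx":-0.02,"ty":-0.07,"tz":0,"ax":0.1,"ay":0,"az":0,"jaw":0.3},{"tx":0,"ty":0,"tz":0.6,"ax":0,"ay":0,"az":0,"jaw":0.3},{"tx":0,"ty":0,"tz":0.5,"ax":0,"ay":0,"az":0,"jaw":0.3},{"tx":0,"ty":0,"tz":0.3,"ax":0,"ay":0,"az":0,"jaw":0.3},{"tx":0,"ty":0,"tz":0.3,"ax":0,"ay":0,"az":0,"jaw":0.3},{"tx":0,"ty":0,"tz":0.2,"ax":0,"ay":0,"az":0,"jaw":0.3},{"tx":0,"ty":0,"tz":0,"ax":0,"ay":0,"az":0,"jaw":0.3},{"tx":0,"ty":0,"tz":0,"ax":0,"ay":0,"az":0,"jaw":0.3}]'; python3 -c "
from h import *
plan(444.8,239.5,38,np.radians(91.8))"
```

```text
t: 41.45
ee_pos: [444.7, 239.3, 44.2]
orientation: [-2.186, -2.256, 0.0]
ft_force: [-0.5, -0.2, -1.8]
width: 39.1
t 41.45 at [444.7 239.3  44.2] yaw 91.8 w 39.1 F [-0.5 -0.2 -1.8] j6 -1.13
 shift first (cm): [0.01 0.01 0.62]  then turn [-0.03 -0.01  0.  ] | turn first then shift [0.01 0.01 0.62]
```

```bash
python3 -m inch '[{"tx":0.01,"ty":0,"tz":0.2,"ax":0,"ay":0,"az":0,"jaw":0.3},{"tx":0,"ty":0,"tz":0.2,"ax":0,"ay":0,"az":0,"jaw":0.3},{"tx":0,"ty":0,"tz":0.1,"ax":0,"ay":0,"az":0,"jaw":0.3},{"tx":0,"ty":0,"tz":0,"ax":0,"ay":0,"az":0,"jaw":0.3},{"tx":0,"ty":0,"tz":0.08,"ax":0,"ay":0,"az":0,"jaw":0.3},{"tx":0,"ty":0,"tz":0,"ax":0,"ay":0,"az":0,"jaw":0.3}]'; python3 -c "
from h import *
plan(444.8,239.5,38,np.radians(91.8))"
```

```text
t: 42.2
ee_pos: [444.6, 239.4, 38.3]
orientation: [-2.186, -2.256, 0.001]
ft_force: [-1.1, -0.8, -1.4]
width: 39.6
t 42.2 at [444.6 239.4  38.3] yaw 91.8 w 39.6 F [-1.1 -0.8 -1.4] j6 -1.13
 shift first (cm): [0.01 0.02 0.03]  then turn [-0.04 -0.01  0.  ] | turn first then shift [0.01 0.02 0.03]
```

```bash
python3 -m inch '[{"tx":0,"ty":0,"tz":0.06,"ax":0,"ay":0,"az":0,"jaw":0.3},{"tx":0,"ty":0,"tz":0.05,"ax":0,"ay":0,"az":0,"jaw":0.3},{"tx":0,"ty":0,"tz":0,"ax":0,"ay":0,"az":0,"jaw":0.3}]'; python3 -c "
from h import *
plan(444.8,239.5,37.3,np.radians(91.8))"
```

```text
t: 42.58
ee_pos: [444.8, 239.5, 38.1]
orientation: [-2.186, -2.256, 0.0]
ft_force: [-2.4, -2.0, 10.6]
width: 39.4
t 42.58 at [444.8 239.5  38.1] yaw 91.8 w 39.4 F [-2.4 -2.  10.6] j6 -1.13
 shift first (cm): [0.   0.   0.08]  then turn [-0.02 -0.02  0.  ] | turn first then shift [0.   0.   0.08]
```

Contact at the floor, at the expected height (TCP 38.1). Releasing and backing off.

```bash
python3 -m inch '[{"tx":0,"ty":0,"tz":-0.07,"ax":0,"ay":0,"az":0,"jaw":0.46},{"tx":0,"ty":0,"tz":0,"ax":0,"ay":0,"az":0,"jaw":0.5},{"tx":0,"ty":0,"tz":0,"ax":0,"ay":0,"az":0,"jaw":0.7},{"tx":0,"ty":0,"tz":0,"ax":0,"ay":0,"az":0,"jaw":0.7},{"tx":0,"ty":0,"tz":-2,"ax":0,"ay":0,"az":0,"jaw":0.7},{"tx":0,"ty":0,"tz":-4,"ax":0,"ay":0,"az":0,"jaw":0.7},{"tx":0,"ty":0,"tz":-5,"ax":0,"ay":0,"az":0,"jaw":0.7},{"tx":0,"ty":5,"tz":-4,"ax":0,"ay":0,"az":0,"jaw":0.7},{"tx":0,"ty":6,"tz":-3,"ax":0,"ay":0,"az":0,"jaw":0.7},{"tx":0,"ty":6,"tz":0,"ax":0,"ay":0,"az":0,"jaw":0.7},{"tx":0,"ty":5,"tz":0,"ax":0,"ay":0,"az":0,"jaw":0.7},{"tx":0,"ty":0,"tz":0,"ax":0,"ay":0,"az":0,"jaw":0.7}]';  python3 -m inch '[{"tx":0,"ty":0,"tz":0,"ax":0,"ay":0,"az":0,"jaw":0.7},{"tx":0,"ty":0,"tz":0,"ax":0,"ay":0,"az":0,"jaw":0.7}]'
python3 - <<'E'
from h import *
im,d,C=snap("w18"); P=cloud(d,C); s,ds,Cs=snap("s18","scene"); 
def top(n,x,y,r,lo):
    q=P[(np.hypot(P[...,0]-x,P[...,1]-y)<r)&(P[...,2]>lo)&(P[...,2]<90)]; A=np.linalg.lstsq(np.c_[q[:,0]-x,q[:,1]-y,np.ones(len(q))],q[:,2],rcond=None)[0] if len(q)>9 else None
    print(n,len(q),np.median(q,0).round(1),np.percentile(q,[1,99],0).round(1).tolist(),A)
top('eyepiece',446,241,30,62); top('housing',446,241,30,45); top('objective',607,245,40,50)
t=P[(abs(P[...,0]-446)<60)&(abs(P[...,1]-241)<35)&(np.hypot(P[...,0]-446,P[...,1]-241)>26)&(P[...,2]>25)&(P[...,2]<36)]; print('foam',np.median(t[:,2]).round(1))
Q=cloud(ds,Cs)
for th in ("petri_dish","pinning_block"):
    for m in masks_of("scene",th)[:1]: print(th,m['score'],m['location'],np.nanmedian(Q[m['pixels']],0).round())
o=np.hstack([im[:400,100:540,::-1],cv2.resize(s[190:470,90:500,::-1],(360,246)).copy()[:0].reshape(0,360,3) if 0 else np.vstack([cv2.resize(s[190:470,90:500,::-1],(360,246)),np.zeros((154,360,3),np.uint8)])])
cv2.imwrite("pics/w18.png",o)
E
```

```text
t: 44.08
ee_pos: [661.9, 245.7, 213.8]
orientation: [-2.188, -2.254, -0.0]
ft_force: [-0.3, -0.4, 1.1]
width: 61.3
t: 44.32
ee_pos: [658.0, 246.2, 214.7]
orientation: [-2.185, -2.256, 0.002]
ft_force: [-0.2, 0.2, 0.1]
width: 61.5
  return _methods._mean(a, axis=axis, dtype=dtype,
  ret = um.true_divide(
Traceback (most recent call last):
IndexError: index -1 is out of bounds for axis 0 with size 0
```

Run:
```python
from h import *
ld=lambda n:(lambda z:(z['im'],z['d'],(z['K'],z['D'],z['r'],z['t'])))(np.load(n+".npz"))
im,d,C=ld("w18"); s,ds,Cs=ld("s18") if __import__('os').path.exists("s18.npz") else snap("s18","scene"); e,de,Ce=snap("e18","side")
for nm,D,K in (("wrist",d,C),("scene",ds,Cs),("side",de,Ce)):
    P=cloud(D,K)
    for n,x,y,lo in (('eyepiece',446,240,36),('objective',607,244,36)):
        q=P[(np.hypot(P[...,0]-x,P[...,1]-y)<36)&(P[...,2]>lo)&(P[...,2]<90)]
        if len(q)>9: print(nm,n,len(q),np.median(q,0).round(1),np.percentile(q,[1,99],0).round(1).tolist())
Q=cloud(ds,Cs); viewer.get_image("scene")
for th in ("petri_dish","pinning_block","eyepiece"):
    for m in masks_of("scene",th)[:2]: print(th,round(m['score'],2),m['location'],np.nanmedian(Q[m['pixels']],0).round())
L=cv2.resize(s[190:470,90:500,::-1],(400,273)); Rr=cv2.resize(e[170:310,230:430,::-1],(400,280))
W=cv2.resize(im[:330,:,::-1],(640,330))
o=np.zeros((600,800,3),np.uint8); o[:273,:400]=cv2.resize(s[200:330,290:500,::-1],(400,273)); o[:273,400:]=L; o[280:560,:400]=Rr; o[280:486,400:]=cv2.resize(W,(400,206)); cv2.imwrite("pics/fin.png",o)
```

```text
wrist eyepiece 24 [465.2 241.8  39.4] [[464.1, 236.5, 36.4], [465.8, 247.0, 41.7]]
wrist objective 2776 [606.3 245.4  56. ] [[582.1, 220.4, 47.9], [632.3, 270.5, 57.9]]
scene eyepiece 350 [453.8 229.3  57.5] [[431.3, 217.4, 36.9], [467.2, 253.0, 67.1]]
scene objective 529 [614.  234.1  52. ] [[585.3, 214.8, 36.4], [636.3, 265.7, 56.7]]
side eyepiece 221 [442.5 225.6  58.8] [[427.6, 215.7, 36.6], [463.0, 252.0, 70.2]]
side objective 249 [602.8 230.4  51.8] [[580.8, 212.3, 36.1], [630.6, 261.4, 58.6]]
petri_dish 0.93 [252.0, 363.9] [ 534. -195.   15.]
pinning_block 0.95 [346.2, 421.7] [ 723. -183.   23.]
eyepiece 0.6 [379.2, 216.4] [453. 230.  54.]
```

View pics/fin.png

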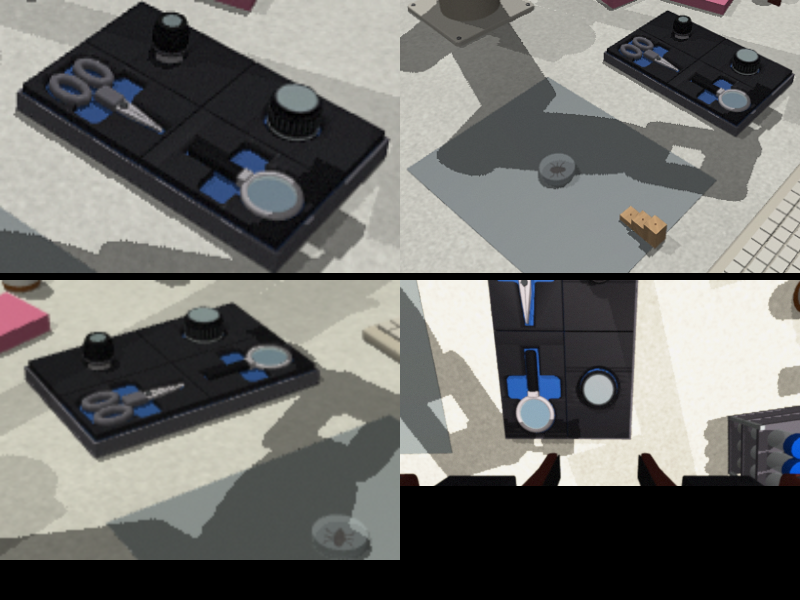

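The last picture shows all four accessories seated and upright, and the dish and block in place. The eyepiece and objective heights agree with being home in both fixed cameras.

```bash
python3 -c "
from workcell import ctrl; print(ctrl.close_job())"
```

```text
the job is handed in; nothing more can be done
None
```

All four accessories are in their pockets, placed in the order you listed: scissors, magnifier, objective, eyepiece. I handed the job in at about 45 s of the 109 s allowed.

**Scissors and magnifier:** The wrist depth shows both lying flat at the height they should have at the pocket floor. The scissors sit slightly turned in their pocket, with the tip about 2 mm off the slot's centre but inside it.

**Objective:** It stands 25.1 mm out of the foam, where 25 mm is right, and its top is level.

**Eyepiece:** I felt it touch the pocket floor at the expected height, with about 11 N of upward force. The wrist camera could not see its top afterwards, so its final height rests on the scene and side cameras. Both read its top and the objective's about 3 to 4 mm high, by nearly the same amount for each, which agrees with it being home.

**Left alone:** The petri dish and pinning block read within 1 mm of where they started, and I did not touch the pink look-alikes.

**What failed or disagreed:**
- **First move:** It was refused because the rows left out some values, so the arm did not move.
- **Tray pose:** The first estimate was 2–5 mm and about 1° off between cameras. I corrected it at each pocket from close-up views.

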